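# Load the filter changer and rack the collimators in a yellow-light cleanroom

## Task

Load the mask aligner's optics: first swing the changer's lock lever fully back to the near side; then slide each filter cassette on the bench, window end first, into a bay of its own in the changer and push it fully home until the side ball clicks into its notch, and press each collimator barrel down into a cradle of its own in the rest until the spring fingers snap around it. Only when everything is loaded, swing the lever fully over to the far side again. Leave the bottle, the jar and the screwdriver where they are.

Things in the scene. Friction and masses are not known exactly. Their poses are not given: they have to be found in the camera images.
- cassette1: Filter cassette, 0.11 to 0.22 kg (2 or 3 of the 3 are present): flat coppery plate 76 long (x), 62 wide, 14 thick, the front 16 mm tapering to 54, the last 6 mm narrowed to 54; round amber window at the front (+x) end, upright rib near the rear. Half-way along each long side a notch 13 long, 4 deep. Origin: centre of the underside, flat on the bench at the start.
- cassette1_rib (a point): In the cassette's aluminium grip rib, 24 mm behind the plate's centre and 30 above its underside. The rib is 10 thick (along x), 36 wide (y) and stands from 14 to 40 above the underside.
- cassette2: Filter cassette, 0.11 to 0.22 kg (2 or 3 of the 3 are present): flat coppery plate 76 long (x), 62 wide, 14 thick, the front 16 mm tapering to 54, the last 6 mm narrowed to 54; round amber window at the front (+x) end, upright rib near the rear. Half-way along each long side a notch 13 long, 4 deep. Origin: centre of the underside, flat on the bench at the start.
- cassette2_rib (a point): In the cassette's aluminium grip rib, 24 mm behind the plate's centre and 30 above its underside. The rib is 10 thick (along x), 36 wide (y) and stands from 14 to 40 above the underside.
- cassette3: Filter cassette, 0.11 to 0.22 kg (2 or 3 of the 3 are present): flat coppery plate 76 long (x), 62 wide, 14 thick, the front 16 mm tapering to 54, the last 6 mm narrowed to 54; round amber window at the front (+x) end, upright rib near the rear. Half-way along each long side a notch 13 long, 4 deep. Origin: centre of the underside, flat on the bench at the start.
- cassette3_rib (a point): In the cassette's aluminium grip rib, 24 mm behind the plate's centre and 30 above its underside. The rib is 10 thick (along x), 36 wide (y) and stands from 14 to 40 above the underside.
- changer: Fixed filter changer: base plate 8 thick with 3 bays 92 apart, entered level from -x (robot side) along +x. Origin: underside, below bay2's home point. Apron (base top) from x=-110. Channels 67 wide, walls 17 high over the base at x=-30 to 40, mouths flared to about 86 at x=-53. Lips 17 to 21 above the base overhang 5 each side: no entry from above. Back stop at x=39.5, 20 high.
- bay1 (a point): Home point of the left (+y) bay, on the base top, 8 mm above the bench; x points into the bay. A cassette is home when its origin lies here (notch at the ball), with its rib toward the mouth (-x).
- ball1 (a joint): Sprung steel ball, 16 mm wide, in the +y wall of bay 1 at the home point's x. At 0 it stands 7.5 mm out of the wall; pushed back up to 0.009 m (1.5 N to start, 0.25 N more per mm). It rides on the cassette's side at 0.0025 or more and springs back to near 0 on clicking into the notch. Pushing a cassette in takes 5 to 20 N.
- bay2 (a point): Home point of the middle bay, on the base top, 8 mm above the bench; x points into the bay. A cassette is home when its origin lies here (notch at the ball), with its rib toward the mouth (-x).
- ball2 (a joint): Sprung steel ball, 16 mm wide, in the +y wall of bay 2 at the home point's x. At 0 it stands 7.5 mm out of the wall; pushed back up to 0.009 m (1.5 N to start, 0.25 N more per mm). It rides on the cassette's side at 0.0025 or more and springs back to near 0 on clicking into the notch. Pushing a cassette in takes 5 to 20 N.
- bay3 (a point): Home point of the right (-y) bay, on the base top, 8 mm above the bench; x points into the bay. A cassette is home when its origin lies here (notch at the ball), with its rib toward the mouth (-x).
- ball3 (a joint): Sprung steel ball, 16 mm wide, in the +y wall of bay 3 at the home point's x. At 0 it stands 7.5 mm out of the wall; pushed back up to 0.009 m (1.5 N to start, 0.25 N more per mm). It rides on the cassette's side at 0.0025 or more and springs back to near 0 on clicking into the notch. Pushing a cassette in takes 5 to 20 N.
- lock (a joint): Lock lever on a grey block at the changer's right (-y) side, rad: at 0 it leans fully toward the changer's -x (open), at 1.0 fully toward +x (locked; 0.85 to 1.0 at the start). It pivots about the changer's y and stays where it is left; a light push at the tip moves it.
- lock_tip (a point): Tip (knob end) of the lock lever, about 80 mm from its pivot; moves with it.
- cradle1 (a point): Point on the axis of the left (+y) cradle of the fixed rest (grey base 125 x 200 x 10), 55 mm above the bench; x along it. At x=-42 and 42 it has a saddle between two sprung steel fingers 18 wide: bead gap 16, flared tips 79 above the bench; open between, down to the base. A barrel's middle belongs here; from 18 mm above, pressing takes 6 to 20 N, then it snaps.
- cradle2 (a point): Point on the axis of the right (-y) cradle of the fixed rest (grey base 125 x 200 x 10), 55 mm above the bench; x along it. At x=-42 and 42 it has a saddle between two sprung steel fingers 18 wide: bead gap 16, flared tips 79 above the bench; open between, down to the base. A barrel's middle belongs here; from 18 mm above, pressing takes 6 to 20 N, then it snaps.
- barrel1: Collimator barrel, 0.13 to 0.25 kg: round steel shaft 22 in diameter along x with a square black cap 32 x 32, 14 long at each end, 150 long overall; the two ends are alike. Lies on its caps at the start, shaft 5 mm clear of the bench. Origin: underside at the middle, 16 mm below the axis.
- barrel1_mid (a point): Middle of this barrel, on its axis; x along the barrel.
- barrel2: Collimator barrel, 0.13 to 0.25 kg: round steel shaft 22 in diameter along x with a square black cap 32 x 32, 14 long at each end, 150 long overall; the two ends are alike. Lies on its caps at the start, shaft 5 mm clear of the bench. Origin: underside at the middle, 16 mm below the axis.
- barrel2_mid (a point): Middle of this barrel, on its axis; x along the barrel.
- solvent: Bottle 60 in diameter, 150 tall; a bystander to be left where it is.
- wafer_jar: Low white jar 90 in diameter, 50 tall; a bystander to be left where it is.
- hexdriver: Screwdriver with black handle lying on the bench; a bystander to be left where it is.

How it is judged:
By the outcome, as a careful person would: the job done as asked, in the order asked, and still so for the second after the job is handed in, with the robot touching nothing.
Of cassette1, cassette2, cassette3 only 2 to 3 are there at a start; the rules pass over those that are not, and their reading is None.
At some moment in a run one of cassette1, cassette2, cassette3, barrel1, barrel2 may be knocked a few centimetres aside while the robot is not near it.
Once in a run the grip may slacken for a moment while it holds something.
It also fails if it takes over 210 s, if anything falls off the work surface, if the arm or the gripper's body presses on something with over 40 N, if the wrist force passes 120 N, or if a joint passes its speed limit or range.

## Robot

A 6-joint arm with a two-finger parallel gripper is mounted at the origin on the work surface. World frame = base frame: x ahead of the robot, y to its left, z up, the work surface at z = 0. Lengths are in m, angles in rad, forces in N, time in s.
With the tool pointing down it reaches from about 0.3 to 0.75 m from the base axis. Payload 8.5 kg.
Tool frame: the origin (TCP) lies on the centre line of the jaws, within the pads' length; the fingertips stand 25 mm ahead of it and the grasp point (between the pads) lies 6 mm ahead of it; y points along the fingers, z is the direction in which the jaws open and shut, and the axes are right-handed (so a half turn about y gives the same grasp; the last joint's range is limited). The gripper opens to 85 mm and grips with 20 to 120 N. Pads are 22 mm wide; open, the fingers measure 114 mm over their backs; the gripper's body (76 mm by 85 mm) begins 54 mm behind the grasp point. The pads swing forward as they close: fully open they stand 13 mm farther back than shut.
Start: joints at [-1.553, 0.381, 1.297, -0, 1.464, -0.215], TCP at [0.127, -0.535, 0.256] pointing down, gripper open.
Joint ranges: [-3.11, 3.11], [-0.89, 2.33], [0.22, 2.48], [-1.42, 4.56], [0.17, 2.85], [-2.88, 2.88]. Speed limits (rad/s): [2.39, 2.39, 3.14, 3.14, 3.14, 3.14].

## Interface

Orientations are given as a rotation vector (axis times angle).
In Python, from plant import robot gives the robot as it stands.
- The arm moves only by the tool move_arm, never from a script. Its arguments are lists of equal length, an entry for each row: "hand": the gripper command: -1 is shut, 1 is fully open, values between are in proportion; "delta_pos": the shift along the tool's x, y, z in m, a list of three; "dr": the turn, a rotation vector about the tool's x, y, z in degrees, a list of three. In form: {"hand": [hand, ...], "delta_pos": [[x, y, z], ...], "dr": [[ax, ay, az], ...]}. A call has 1 to 10 rows; each row is the pose to reach, as a shift and turn from the pose commanded when the call began, along the tool's axes at that moment; what a row does not reach only later rows make up. A row lasts 1/10 s, in which the tool goes at most 50 mm and 8.59 degrees, less where a joint would pass 70% of its speed; a pose out of reach is approached as far as the arm can. A call with a gripper value outside its range is refused whole. The fingers move at their own pace and stop on an object; the grip force is fixed at half the most. Time passes only in rows, so rows that repeat a pose let the fingers close. It gives the time, the measured TCP pose, the force and the opening at its end, in the units of the state.
- robot.read_state(): the state, without advancing time (a new reading comes with each control period).
- robot.camera(name): name is "side" or "top" or "wrist"; returns a dict with "img" (420x560x3 uint8, blue, green, red), "intrinsics" (3x3 intrinsics, pixels), "rvec" (rotation vector, rad) and "tvec" (3), from world to camera coordinates, as OpenCV has them. Camera axes: x right, y down, z forward; pixel columns grow to the right and rows downward; lengths in m; the calibration is good to about 2 mm. A picture is of the moment at which its call begins. There is no depth.
- robot.job_done(): hands the job in, once; it reports no verdict.
The state is a dict: "time_s": time; "joint_positions": joint angles; "qd": joint speeds; "effort": joint torques, N m; "tcp_pos": TCP position; "eef_rot": TCP orientation; "wrist_force": force on the tool from outside, world axes, zero at the start; "wrist_torque": the same for the moment, N m; "grip_width": finger opening in m.
Only numpy, scipy, OpenCV 4.12 (cv2) and the standard library are available. Lean on these libraries where they do the work, as an engineer would, in place of code of your own. Each camera call takes 0.05 s, during which the arm holds its last target.

## Working session

There is one attempt and no reset: what is moved stays moved. The work goes in short steps, Python scripts to look and compute and a tool call to move; the robot and the scene stay as the last step left them, time stands still between calls to the robot, and variables do not carry over. Pictures are saved under pics/ and viewed, and the job is handed in when it is done.

Besides the shell and the picture viewer there is one more tool, called after "Call:" in YAML: its name, and indented under it one key for each argument. move_arm: Moves the arm, as the interface text tells. Its arguments: {"type":"object","properties":{"hand":{"type":"array","items":{"type":"number"}},"delta_pos":{"type":"array","items":{"type":"array","items":{"type":"number"}}},"dr":{"type":"array","items":{"type":"array","items":{"type":"number"}}}},"required":["hand","delta_pos","dr"]}

```bash
ls; mkdir -p pics; python3 - <<'E'
from plant import robot
import cv2
s=robot.read_state()
for k,v in s.items(): print(k,v)
for n in ["top","side","wrist"]:
    c=robot.camera(n); cv2.imwrite(f"pics/{n}0.png",c["img"]); print(n,c["intrinsics"],c["rvec"],c["tvec"])
E
```

```text
pics
time_s 0.0
joint_positions [-1.55333152e+00  3.81216350e-01  1.29828940e+00  1.73761591e-05
  1.46361626e+00 -2.15281162e-01]
qd [-0.00191011  0.0005998  -0.0028242   0.00088654 -0.00224332 -0.00060492]
effort [-5.14039966e-04 -4.48455763e+01 -2.31281966e+01 -3.13714472e-04
  4.72473344e-03 -2.29900280e-05]
tcp_pos [ 0.12686468 -0.53489256  0.25569117]
eef_rot [-0.24507565  2.0995766  -2.0963656 ]
wrist_force [ 0.02586179  0.43307281 -0.4618246 ]
wrist_torque [-0.07706644  0.00869322  0.02234173]
grip_width 0.08548306830599232
top [[380.31065216   0.         281.38020307]
 [  0.         380.31065216 212.87363712]
 [  0.           0.           1.        ]] [ 2.13912434 -2.1149179   0.18620676] [-0.01171167  0.57545386  0.8477032 ]
side [[424.29940745   0.         275.00283678]
 [  0.         424.29940745 211.86582279]
 [  0.           0.           1.        ]] [ 0.402561   -2.68800609  1.29370921] [0.5685534  0.1705995  0.83950437]
wrist [[354.83426161   0.         280.88326777]
 [  0.         354.83426161 209.66637263]
 [  0.           0.           1.        ]] [-2.25251059  1.78033167  0.29527208] [-0.5501627  -0.04177281  0.37953559]
```

View pics/top0.png

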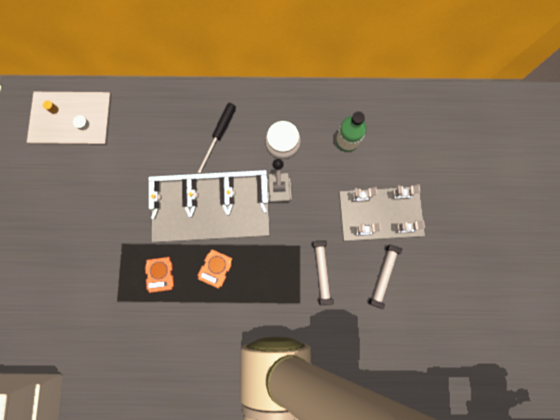

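View pics/side0.png

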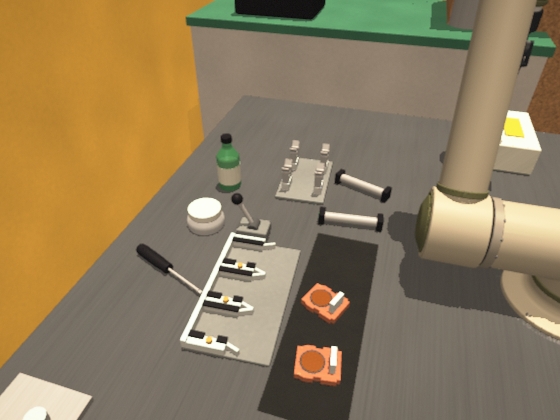

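View pics/wrist0.png

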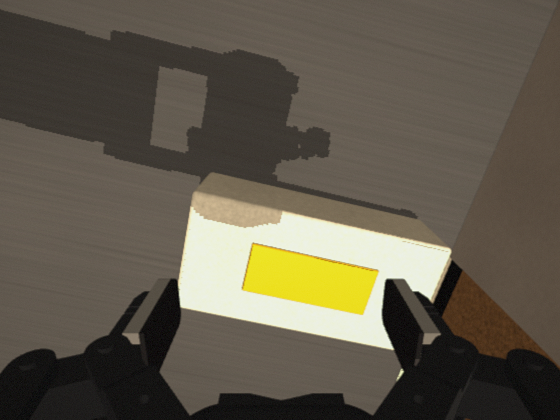

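```bash
cat > h.py <<'E'
import numpy as np, cv2
from scipy.spatial.transform import Rotation as Ro
from plant import robot
def cam(n,save=None):
    c=robot.camera(n)
    if save: cv2.imwrite(f"pics/{save}.png",c["img"])
    return c
def RT(c):
    return cv2.Rodrigues(np.array(c["rvec"],float))[0],np.array(c["tvec"],float).ravel()
def ray(c,uv):
    R,t=RT(c); K=np.array(c["intrinsics"]); d=R.T@np.linalg.solve(K,[uv[0],uv[1],1.]); return -R.T@t,d/np.linalg.norm(d)
def plane(c,uv,z):
    o,d=ray(c,uv); return o+d*(z-o[2])/d[2]
def proj(c,p):
    R,t=RT(c); q=np.array(c["intrinsics"])@(R@np.array(p,float)+t); return q[:2]/q[2]
def two(c1,uv1,c2,uv2):
    o1,d1=ray(c1,uv1);o2,d2=ray(c2,uv2)
    A=np.array([d1,-d2]).T; s=np.linalg.lstsq(A,o2-o1,rcond=None)[0]
    p,q=o1+d1*s[0],o2+d2*s[1]; return (p+q)/2,np.linalg.norm(p-q)
def crop(c,x0,y0,w,h,name,s=None):
    s=s or min(800/w,600/h); cv2.imwrite(f"pics/{name}.png",cv2.resize(c["img"][y0:y0+h,x0:x0+w],None,fx=s,fy=s,interpolation=cv2.INTER_CUBIC)); print(name,"scale",s)
def tool(st=None):
    st=st or robot.read_state(); return np.array(st["tcp_pos"]),Ro.from_rotvec(st["eef_rot"]).as_matrix()
def goal(p,zdir_deg):
    """tool down, tool z at zdir_deg in world xy"""
    a=np.radians(zdir_deg); z=np.array([np.cos(a),np.sin(a),0]); y=np.array([0,0,-1.]); x=np.cross(y,z)
    return np.array(p,float),np.array([x,y,z]).T
def delta(p,a):
    P,R=tool(); gp,gR=goal(p,a); d=R.T@(gp-P); r=Ro.from_matrix(R.T@gR).as_rotvec(degrees=True)
    print("delta",np.round(d,4),"dr",np.round(r,2)); return d,r
E
python3 - <<'E'
from h import *
P,R=tool(); print(R.round(3))
c=cam("top"); 
crop(c,110,150,300,165,"t1"); 
s=cam("side"); crop(s,170,120,230,270,"s1")
print("base px",proj(c,[0,0,0]))
E
```

```text
[[-0.973 -0.     0.231]
 [-0.231  0.001 -0.973]
 [-0.    -1.    -0.001]]
t1 scale 2.6666666666666665
s1 scale 2.2222222222222223
base px [276.12592174 471.04328076]
```

View pics/t1.png

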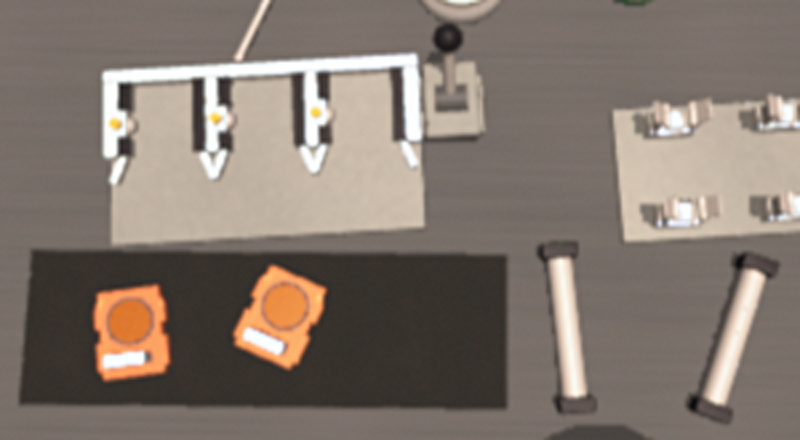

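View pics/s1.png

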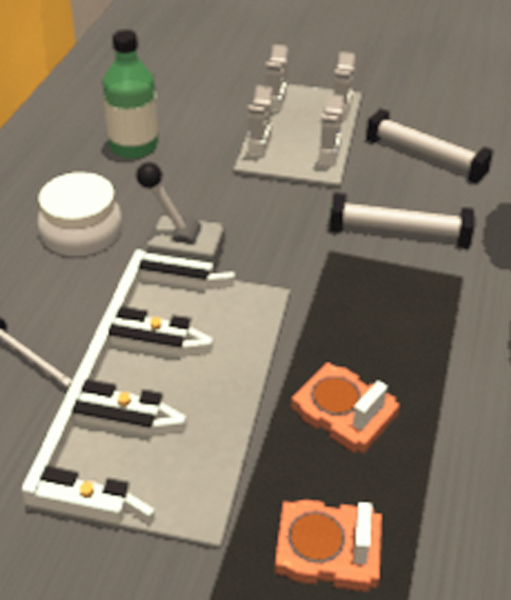

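```bash
python3 - <<'E'
from h import *
c=cam("top"); 
crop(c,142,150,155,100,"t2",5); crop(c,335,175,100,72,"t3",8)
# cassettes
im=c["img"]; hsv=cv2.cvtColor(im,cv2.COLOR_BGR2HSV)
m=cv2.inRange(hsv,(3,120,120),(20,255,255)); m[:160]=0; m[320:]=0
n,l,st,ce=cv2.connectedComponentsWithStats(m)
for i in range(1,n):
    if st[i,4]>100: print("orange",st[i],ce[i],plane(c,ce[i],.014)[:2].round(4))
E
```

```text
t2 scale 5
t3 scale 8
orange [197 249  35  40 775] [215.35870968 267.27741935] [0.4477 0.1521]
orange [145 257  29  36 782] [159.08823529 273.10230179] [0.4323 0.2864]
```

View pics/t2.png

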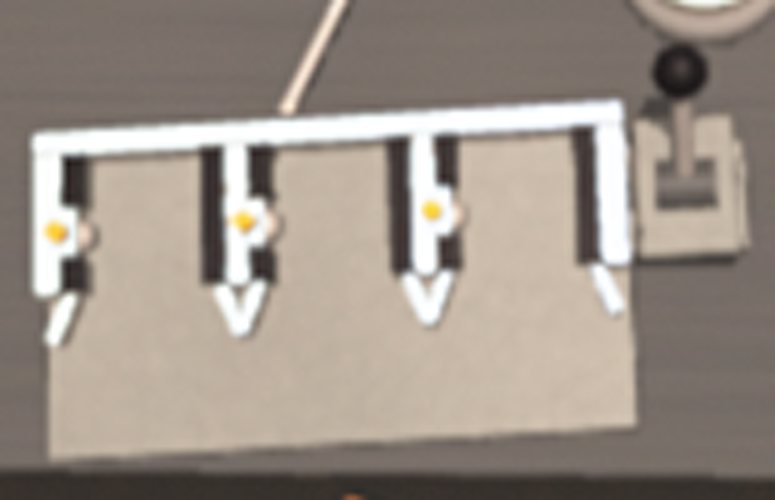

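View pics/t3.png

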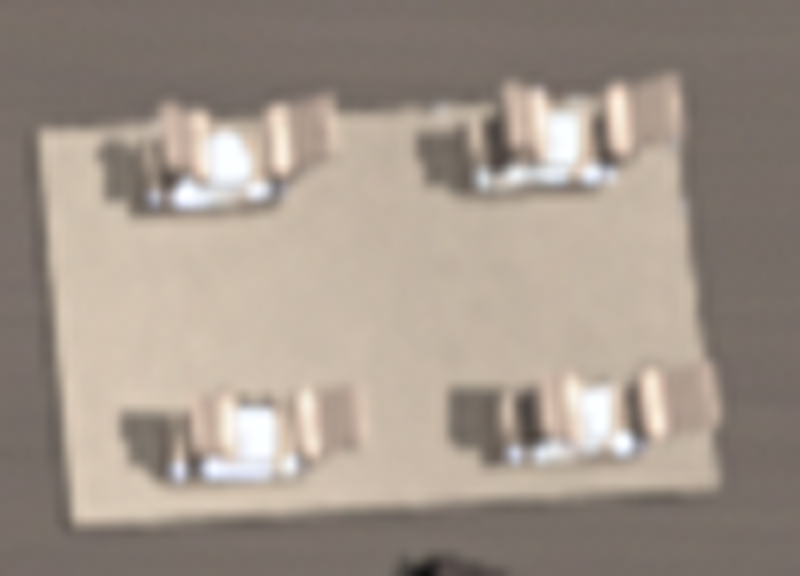

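```bash
python3 - <<'E'
from h import *
c=cam("top"); s=cam("side")
f=lambda x,y,z:plane(c,(142+(x+.5)/5-.5,150+(y+.5)/5-.5),z)
g=lambda x,y,z:plane(c,(335+(x+.5)/8-.5,175+(y+.5)/8-.5),z)
L,Rr=f(50,458,.008),f(635,425,.008); print("apron",L,Rr,np.linalg.norm(L-Rr))
for p in [(240,333),(430,323)]: print("V z25",f(*p,.025))
for p in [(57,232),(245,222),(433,211)]: print("dot",f(*p,.029))
print("backstop",f(35,135,.028),f(620,103,.028))
for p in [(72,525),(720,490),(40,128),(684,102)]: print("rest",g(*p,.010))
q=[g(*p,.079) for p in [(250,135),(588,118),(280,415),(630,398)]]
for v in q: print("tips",v)
for nm,pt,ps in [("knob",(142+680/5,150+70/5),(170+149/2.2222,120+175/2.2222))]:
    print(nm,two(c,pt,s,ps))
E
```

```text
apron [0.50930348 0.31191833 0.008     ] [0.5287929  0.02575365 0.008     ] 0.28682758411066633
V z25 [0.56954921 0.21797932 0.025     ]
V z25 [0.57552005 0.12575032 0.025     ]
dot [0.6179345  0.30920346 0.029     ]
dot [0.62396322 0.21752426 0.029     ]
dot [0.63050323 0.12572627 0.029     ]
backstop [0.66707449 0.3239264  0.028     ] [0.68662895 0.03524342 0.028     ]
rest [ 0.51690412 -0.15759229  0.01      ]
rest [ 0.52988545 -0.35578873  0.01      ]
rest [ 0.64123974 -0.14975428  0.01      ]
rest [ 0.6518214  -0.35123862  0.01      ]
tips [ 0.62310158 -0.19988547  0.079     ]
tips [ 0.62923213 -0.29773001  0.079     ]
tips [ 0.54147747 -0.20614872  0.079     ]
tips [ 0.54748285 -0.30579966  0.079     ]
knob (array([0.68048268, 0.00371386, 0.09984953]), np.float64(0.0003955057523445119))
```

```bash
python3 - <<'E'
from h import *
c=cam("top")
print("jar",plane(c,(283,137),.05), "bottle cap",plane(c,(357,118),.15))
d,r=delta([0.715,0.004,0.25],4)
E
```

```text
jar [ 0.76505801 -0.00694538  0.05      ] bottle cap [ 0.77148318 -0.16928227  0.15      ]
delta [-0.6966  0.0063 -0.3889] dr [  0.   -80.66  -0.  ]
```

Call:
move_arm:
  hand: [-1,-1,-1,-1,-1,-1,-1,-1,-1,-1]
  delta_pos:
    - [-0.045,0,-0.025]
    - [-0.09,0,-0.05]
    - [-0.135,0,-0.075]
    - [-0.18,0,-0.1]
    - [-0.225,0,-0.125]
    - [-0.27,0,-0.15]
    - [-0.315,0,-0.175]
    - [-0.36,0,-0.2]
    - [-0.4,0,-0.222]
    - [-0.44,0,-0.245]
  dr:
    - [0,-6,0]
    - [0,-14,0]
    - [0,-22,0]
    - [0,-30,0]
    - [0,-38,0]
    - [0,-46,0]
    - [0,-54,0]
    - [0,-62,0]
    - [0,-70,0]
    - [0,-80.7,0]

```text
time_s: 1.45
tcp_pos: [0.4972, -0.196, 0.2565]
eef_rot: [-1.228, 1.18, -1.18]
wrist_force: [0.3, -1.8, 0.6]
grip_width: -0.0002
```

```bash
python3 - <<'E'
from h import *
d,r=delta([0.715,0.004,0.20],4)
E
```

```text
delta [-0.1912  0.0565  0.2256] dr [-0.02 -1.73  0.02]
```

Call:
move_arm:
  hand: [-1,-1,-1,-1,-1,-1,-1,-1,-1,-1]
  delta_pos:
    - [-0.032,0,0.038]
    - [-0.064,0,0.075]
    - [-0.096,0.01,0.113]
    - [-0.128,0.025,0.15]
    - [-0.16,0.04,0.19]
    - [-0.191,0.056,0.226]
    - [-0.191,0.056,0.226]
    - [-0.191,0.1,0.226]
    - [-0.191,0.14,0.226]
    - [-0.191,0.15,0.226]
  dr:
    - [0,-1.7,0]
    - [0,-1.7,0]
    - [0,-1.7,0]
    - [0,-1.7,0]
    - [0,-1.7,0]
    - [0,-1.7,0]
    - [0,-1.7,0]
    - [0,-1.7,0]
    - [0,-1.7,0]
    - [0,-1.7,0]

```text
time_s: 2.45
tcp_pos: [0.7132, 0.0008, 0.1017]
eef_rot: [-1.243, 1.169, -1.158]
wrist_force: [0.5, 0.0, -0.5]
grip_width: -0.0002
```

```bash
python3 - <<'E'
from h import *
print(robot.read_state()["tcp_pos"])
s=cam("side","s2"); crop(s,170,100,200,150,"s2c",4)
E
```

```text
[0.71321678 0.00076534 0.10165184]
s2c scale 4
```

View pics/s2c.png

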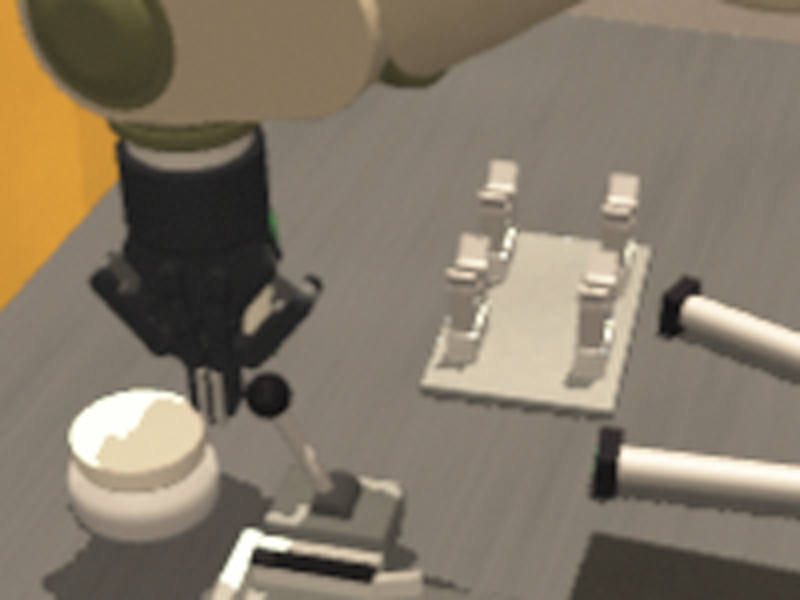

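Call:
move_arm:
  hand: [-1,-1,-1,-1,-1,-1,-1,-1,-1,-1]
  delta_pos:
    - [0,0.01,0]
    - [0,0.01,-0.008]
    - [0,0.01,-0.018]
    - [0,0.01,-0.028]
    - [0,0.01,-0.038]
    - [0,0.01,-0.048]
    - [0,0.01,-0.058]
    - [0,0.01,-0.066]
    - [0,0.01,-0.072]
    - [0,0.01,-0.077]
  dr:
    - [0,0,0]
    - [0,0,0]
    - [0,0,0]
    - [0,0,0]
    - [0,0,0]
    - [0,0,0]
    - [0,0,0]
    - [0,0,0]
    - [0,0,0]
    - [0,0,0]

```text
time_s: 3.5
tcp_pos: [0.6393, -0.0046, 0.0989]
eef_rot: [-1.236, 1.158, -1.166]
wrist_force: [0.8, -0.5, 0.9]
grip_width: -0.0002
```

```bash
python3 - <<'E'
from h import *
print(robot.read_state()["tcp_pos"],robot.read_state()["wrist_force"])
s=cam("side","s3"); crop(s,170,100,200,150,"s3c",4)
E
```

```text
[ 0.63927783 -0.00460924  0.0989148 ] [ 0.84970373 -0.47770275  0.87888728]
s3c scale 4
```

View pics/s3c.png

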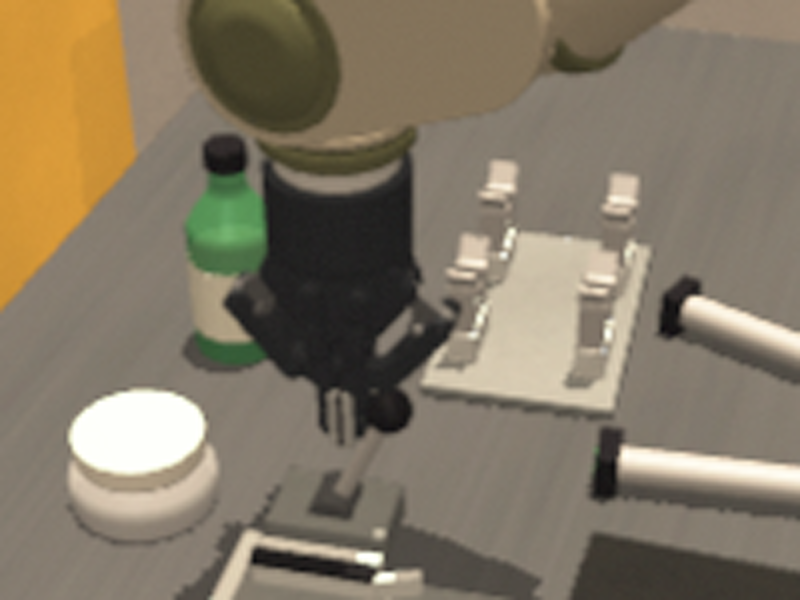

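Call:
move_arm:
  hand: [-1,-1,-1,-1,-1,-1]
  delta_pos:
    - [0,0,-0.003]
    - [0,0,-0.006]
    - [0,0,-0.009]
    - [0,0,-0.012]
    - [0,0,-0.014]
    - [0,0,-0.014]
  dr:
    - [0,0,0]
    - [0,0,0]
    - [0,0,0]
    - [0,0,0]
    - [0,0,0]
    - [0,0,0]

```text
time_s: 4.15
tcp_pos: [0.6322, -0.0056, 0.0984]
eef_rot: [-1.223, 1.146, -1.175]
wrist_force: [33.4, 1.1, -8.6]
grip_width: -0.0003
```

```bash
python3 - <<'E'
from h import *
print(robot.read_state()["tcp_pos"],robot.read_state()["wrist_force"])
s=cam("side","s4"); crop(s,170,100,200,150,"s4c",4)
E
```

```text
[ 0.63218333 -0.00564371  0.09836594] [33.43650277  1.09439125 -8.5793349 ]
s4c scale 4
```

View pics/s4c.png

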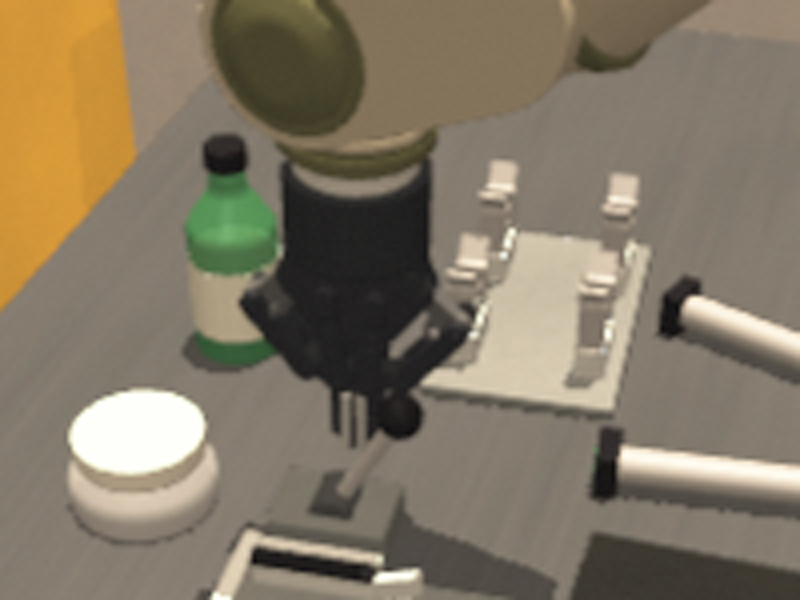

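Call:
move_arm:
  hand: [-1,-1,-1,0,1,1,1,1,1,1]
  delta_pos:
    - [0,0,0.03]
    - [0,0,0.03]
    - [0,-0.05,0.03]
    - [0,-0.1,0.02]
    - [-0.03,-0.15,-0.02]
    - [-0.07,-0.19,-0.06]
    - [-0.11,-0.19,-0.1]
    - [-0.15,-0.19,-0.14]
    - [-0.19,-0.19,-0.18]
    - [-0.22,-0.19,-0.21]
  dr:
    - [0,0,0]
    - [0,0,0]
    - [0,0,0]
    - [0,0,0]
    - [0,0,0]
    - [0,0,0]
    - [0,0,0]
    - [0,0,0]
    - [0,0,0]
    - [0,0,0]

```text
time_s: 5.2
tcp_pos: [0.4335, 0.1715, 0.285]
eef_rot: [-1.239, 1.163, -1.162]
wrist_force: [0.9, 1.3, -0.2]
grip_width: 0.0855
```

```bash
python3 - <<'E'
from h import *
print(robot.read_state()["tcp_pos"]); print(tool()[1].round(3))
c=cam("top","t4"); w=cam("wrist","w4"); s=cam("side","s5")
print("knob two-view later")
E
```

```text
[0.43347822 0.17152578 0.28496649]
[[ 0.063 -0.     0.998]
 [-0.998  0.     0.063]
 [-0.    -1.    -0.   ]]
knob two-view later
```

View pics/t4.png

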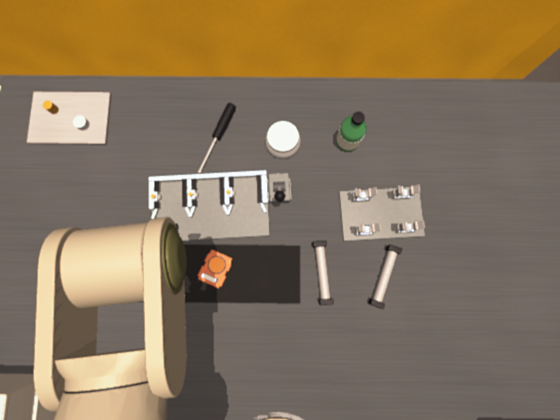

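View pics/w4.png

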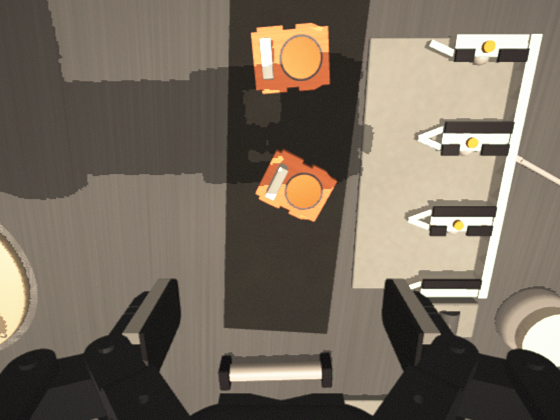

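View pics/s5.png

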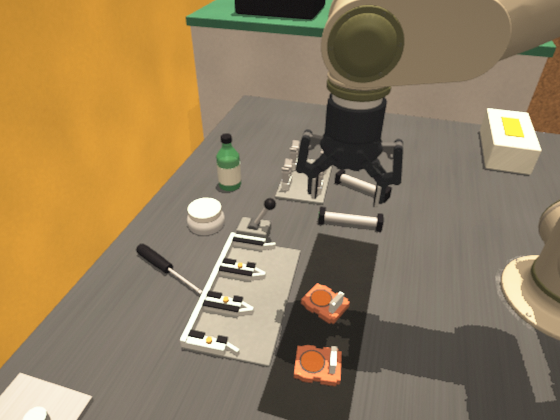

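```bash
cat >> h.py <<'E'
def cassettes(c,vmin=60,dbg=None):
    hsv=cv2.cvtColor(c["img"],cv2.COLOR_BGR2HSV)
    m=cv2.inRange(hsv,(2,110,vmin),(22,255,255))
    m=cv2.morphologyEx(m,cv2.MORPH_OPEN,np.ones((3,3)))
    out=[]
    for k in cv2.findContours(m,cv2.RETR_EXTERNAL,cv2.CHAIN_APPROX_NONE)[0]:
        if cv2.contourArea(k)<400: continue
        pts=np.array([plane(c,p[0],.012)[:2] for p in k])*1000
        h=cv2.convexHull(pts.astype(np.float32)); r=cv2.minAreaRect(h)
        if min(r[1])<40 or max(r[1])>110: continue
        # rib: bright low-sat inside rect
        msk=np.zeros(m.shape,np.uint8); cv2.drawContours(msk,[cv2.convexHull(k)],-1,255,-1)
        rib=((hsv[...,1]<100)&(hsv[...,2]>110)&(msk>0)).astype(np.uint8)
        ys,xs=np.nonzero(rib); rp=plane(c,(xs.mean(),ys.mean()),.036)[:2]*1000 if len(xs)>5 else None
        out.append((np.array(r[0]),r[1],r[2],rp)); print("rect ctr",np.round(r[0],1),"size",np.round(r[1],1),"ang",round(r[2],1),"rib",None if rp is None else rp.round(1), "rib->ctr ang", None if rp is None else round(float(np.degrees(np.arctan2(*(np.array(r[0])-rp)[::-1]))),1))
    return out
E
python3 - <<'E'
from h import *
w=cam("wrist"); cassettes(w); print("top"); cassettes(cam("top"))
crop(w,230,10,140,230,"w4c",4)
print([plane(w,(x,y),.014).round(4) for x,y in [(301,57),(303,191)]])
E
```

```text
rect ctr [445.6 154.2] size [65.4 78.9] ang 67.2 rib [428.  162.1] rib->ctr ang -24.2
rect ctr [429.7 287.7] size [78.3 63.9] ang 8.2 rib [413.5 287.3] rib->ctr ang 1.2
top
rect ctr [445.3 153.4] size [67.5 82.1] ang 67.2 rib [423.5 162.9] rib->ctr ang -23.8
w4c scale 4
[array([0.4457, 0.286 , 0.014 ]), array([0.4598, 0.1468, 0.014 ])]
```

View pics/w4c.png

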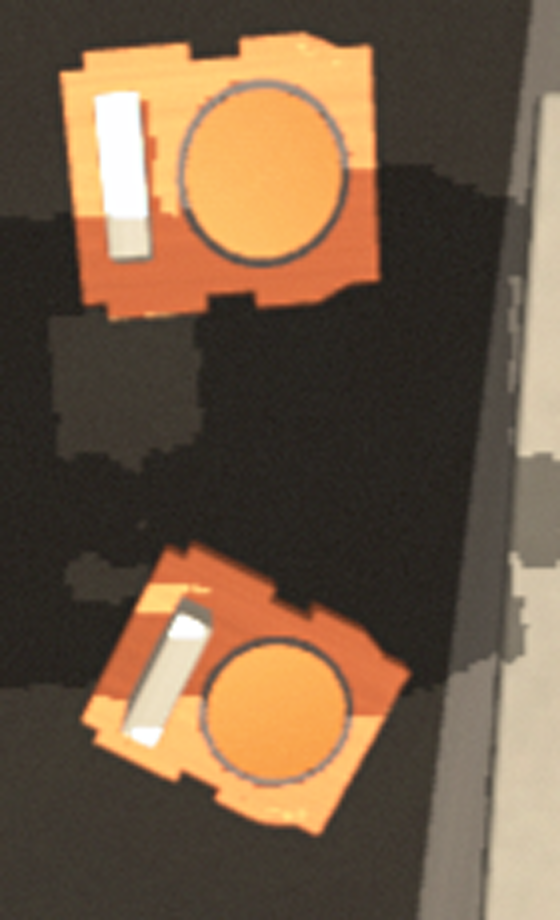

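```bash
python3 - <<'E'
from h import *
w=cam("wrist")
f=lambda x,y,z:plane(w,(230+(x+.5)/4-.5,10+(y+.5)/4-.5),z)[:2]*1000
for nm,a,b,r1,r2 in [("A",(215,52),(231,299),(122,93),(130,260)),("B",(293,597),(199,788),(195,615),(140,742))]:
    A,B=f(*a,.013),f(*b,.013); d=A-B; print(nm,"notch mid",((A+B)/2).round(1),"width",np.linalg.norm(d).round(1),"yaw",np.degrees(np.arctan2(-d[0],d[1])).round(1))
    p,q=f(*r1,.04),f(*r2,.04);d=p-q; print("  rib mid",((p+q)/2).round(1),np.linalg.norm(d).round(1),"yaw",np.degrees(np.arctan2(-d[0],d[1])).round(1))
for (x,y,yaw) in [(429.7,287.7,7)]:
    a=np.radians(yaw); print("rib pred",x-24*np.cos(a),y-24*np.sin(a))
    delta([(x-24*np.cos(a))/1000,(y-24*np.sin(a))/1000,0.12],yaw)
E
```

```text
A notch mid [432.4 286. ] width 57.2 yaw 7.9
  rib mid [409.6 282.3] 35.9 yaw 5.6
B notch mid [447.6 153.1] width 61.2 yaw -21.5
  rib mid [425.8 162.7] 37.1 yaw -19.6
rib pred 405.87889236060823 284.77513575827646
delta [-0.1163  0.1647 -0.0229] dr [ 0.02 -3.39  0.01]
```

Call:
move_arm:
  hand: [1,1,1,1,1,1,1,1,1,1]
  delta_pos:
    - [-0.04,0.02,-0.007]
    - [-0.08,0.06,-0.014]
    - [-0.115,0.1,-0.021]
    - [-0.115,0.14,-0.021]
    - [-0.115,0.165,-0.021]
    - [-0.115,0.19,-0.021]
    - [-0.115,0.215,-0.021]
    - [-0.115,0.232,-0.021]
    - [-0.115,0.242,-0.021]
    - [-0.115,0.242,-0.021]
  dr:
    - [0,-1.5,0]
    - [0,-3,0]
    - [0,-3.4,0]
    - [0,-3.4,0]
    - [0,-3.4,0]
    - [0,-3.4,0]
    - [0,-3.4,0]
    - [0,-3.4,0]
    - [0,-3.4,0]
    - [0,-3.4,0]

```text
time_s: 6.5
tcp_pos: [0.4078, 0.2834, 0.0417]
eef_rot: [-1.267, 1.121, -1.119]
wrist_force: [0.2, -0.3, -0.3]
grip_width: 0.0852
```

```bash
python3 - <<'E'
from h import *
s=robot.read_state();print(s["tcp_pos"],s["wrist_force"]); print(tool()[1].round(3))
w=cam("wrist","w5")
E
```

```text
[0.4077666  0.28344042 0.04171851] [ 0.1881372  -0.27405883 -0.27771788]
[[ 0.121 -0.002  0.993]
 [-0.993 -0.001  0.121]
 [ 0.001 -1.    -0.002]]
```

View pics/w5.png

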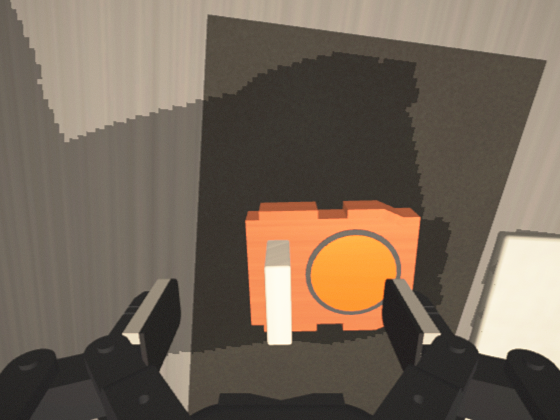

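Call:
move_arm:
  hand: [-1,-1,-1,-1,-1,-1,-1,-1,-1,-1]
  delta_pos:
    - [0,0,0]
    - [0,0,0]
    - [0,0,0]
    - [0,0,0]
    - [0,0,0]
    - [0,0,0]
    - [0,0,0]
    - [0,-0.01,0]
    - [0,-0.03,0]
    - [0,-0.04,0]
  dr:
    - [0,0,0]
    - [0,0,0]
    - [0,0,0]
    - [0,0,0]
    - [0,0,0]
    - [0,0,0]
    - [0,0,0]
    - [0,0,0]
    - [0,0,0]
    - [0,0,0]

```text
time_s: 7.55
tcp_pos: [0.4079, 0.2842, 0.0844]
eef_rot: [-1.263, 1.117, -1.119]
wrist_force: [0.8, -0.5, -1.6]
grip_width: 0.0091
```

```bash
python3 - <<'E'
from h import *
s=robot.read_state();print(s["tcp_pos"],s["wrist_force"]); print(tool()[1].round(3))
w=cam("wrist","w6"); cam("side","s6")
a=np.radians(3.8); h=np.array([.6209,.2675])
p=h+np.array([-.024-.105,0])@np.array([[np.cos(a),np.sin(a)],[-np.sin(a),np.cos(a)]]); print(p)
delta([p[0],p[1],.0515+.03],3.8)
E
```

```text
[0.40787507 0.28424062 0.08438412] [ 0.814365   -0.51968081 -1.6210062 ]
[[ 0.122  0.001  0.992]
 [-0.992  0.001  0.122]
 [-0.    -1.     0.001]]
[0.49218361 0.25895067]
delta [0.0355 0.0029 0.0804] dr [-0.15  3.24 -0.04]
```

View pics/w6.png

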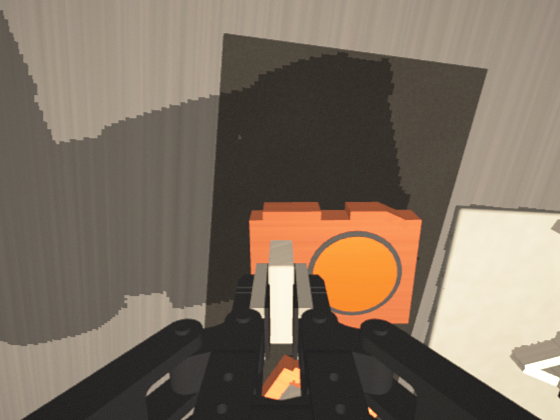

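View pics/s6.png

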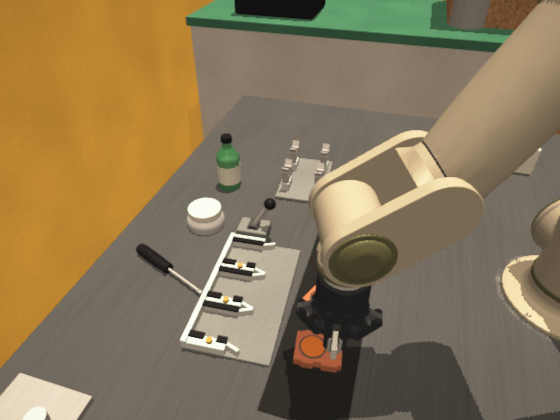

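Call:
move_arm:
  hand: [-1,-1,-1,-1,-1,-1,-1,-1]
  delta_pos:
    - [0.01,0,0.025]
    - [0.02,0,0.05]
    - [0.03,0,0.07]
    - [0.0355,0,0.08]
    - [0.0355,0.01,0.08]
    - [0.0355,0.02,0.08]
    - [0.0355,0.031,0.08]
    - [0.0355,0.031,0.08]
  dr:
    - [0,1,0]
    - [0,2,0]
    - [0,3.2,0]
    - [0,3.2,0]
    - [0,3.2,0]
    - [0,3.2,0]
    - [0,3.2,0]
    - [0,3.2,0]

```text
time_s: 8.45
tcp_pos: [0.4903, 0.2591, 0.0513]
eef_rot: [-1.241, 1.159, -1.159]
wrist_force: [0.6, 0.2, -0.7]
grip_width: 0.0086
```

```bash
python3 - <<'E'
from h import *
s=robot.read_state();print(s["tcp_pos"],s["wrist_force"],s["grip_width"]); print(tool()[1].round(3))
w=cam("wrist","w7")
E
```

```text
[0.49030479 0.25908374 0.05128986] [ 0.55794254  0.20877572 -0.70467256] 0.008611500511275011
[[ 0.068 -0.001  0.998]
 [-0.998 -0.     0.068]
 [ 0.    -1.    -0.001]]
```

View pics/w7.png

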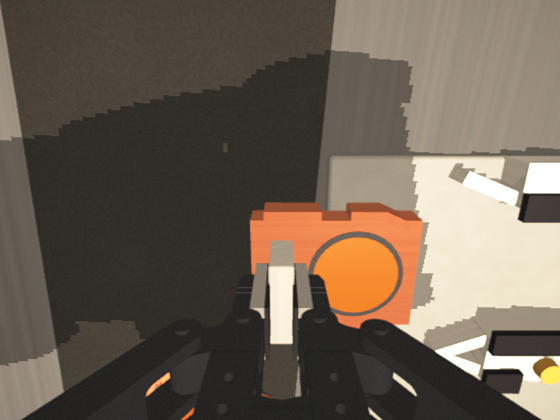

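```bash
python3 - <<'E'
from h import *
w=cam("wrist"); crop(w,240,140,320,260,"w7c",2.5)
P,R=tool()
def tf(uv,z): 
    p=plane(w,uv,z); return (R.T@(p-P)*1000).round(1)
for z in (.025,.029): print(z,"lipU",tf((535,222),z),"lipL",tf((535,331),z))
for uv in [(415,220),(412,324),(320,219),(320,326),(402,272)]: print("cas",uv,tf(uv,.0235))
E
```

```text
w7c scale 2.5
0.025 lipU [-28.1  26.1 108.7] lipL [ 27.6  26.1 121.5]
0.029 lipU [-29.6  22.1 105.7] lipL [ 24.5  22.1 118.1]
cas (415, 220) [-28.4  27.6  57.9]
cas (412, 324) [24.8 27.6 62.9]
cas (320, 219) [-28.8  27.7  16.8]
cas (320, 326) [26.1 27.7 18.8]
cas (402, 272) [-3.2 27.6 55. ]
```

View pics/w7c.png

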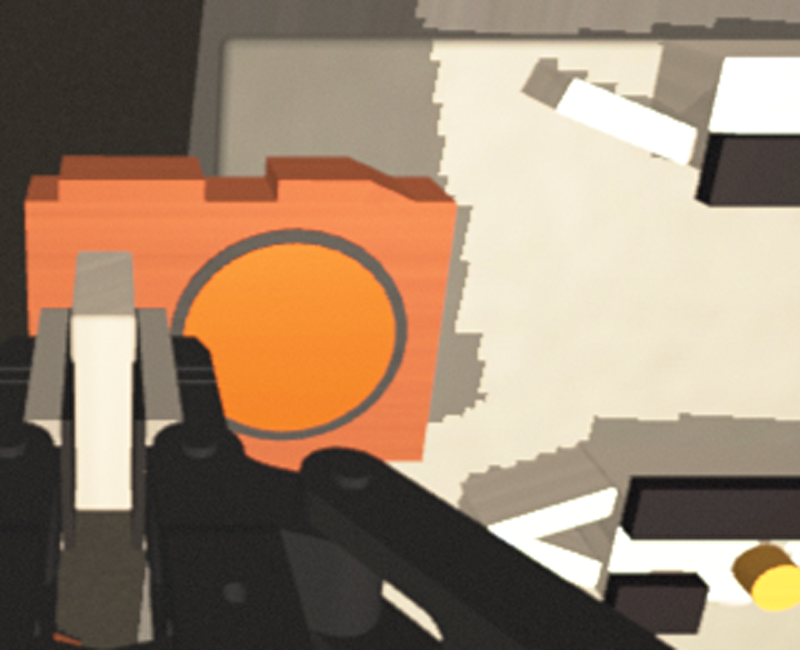

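Call:
move_arm:
  hand: [-1,-1,-1,-1,-1,-1,-1,-1,-1,-1]
  delta_pos:
    - [0,0,0.01]
    - [0,0,0.02]
    - [0,0,0.03]
    - [0,0,0.04]
    - [0,0,0.048]
    - [0,0,0.056]
    - [0,0,0.064]
    - [0,0,0.072]
    - [0,0,0.08]
    - [0,0,0.085]
  dr:
    - [0,0,0]
    - [0,0,0]
    - [0,0,0]
    - [0,0,0]
    - [0,0,0]
    - [0,0,0]
    - [0,0,0]
    - [0,0,0]
    - [0,0,0]
    - [0,0,0]

```text
time_s: 9.55
tcp_pos: [0.5764, 0.264, 0.0517]
eef_rot: [-1.241, 1.16, -1.16]
wrist_force: [-0.8, -3.0, -2.6]
grip_width: 0.0087
```

```bash
python3 - <<'E'
from h import *
s=robot.read_state();print(s["tcp_pos"],s["wrist_force"],s["grip_width"]); print(tool()[1].round(3))
w=cam("wrist","w8");cam("side","s8")
E
```

```text
[0.57643951 0.26403896 0.0517029 ] [-0.77464377 -3.00203451 -2.6006855 ] 0.008723449520186458
[[ 0.067 -0.001  0.998]
 [-0.998 -0.001  0.067]
 [ 0.001 -1.    -0.001]]
```

View pics/w8.png

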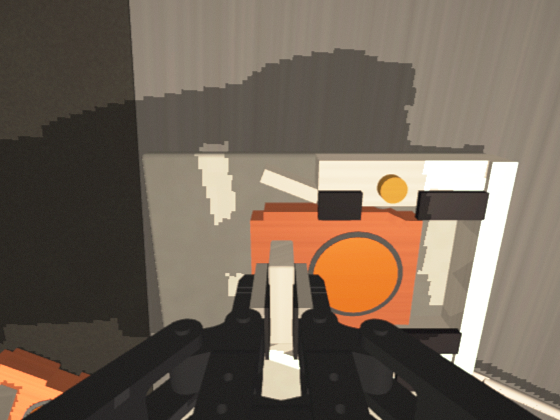

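Call:
move_arm:
  hand: [-1,-1,-1,-1,-1,-1,-1,-1]
  delta_pos:
    - [0,0,0.005]
    - [0,0,0.01]
    - [0,0,0.014]
    - [0,0,0.017]
    - [0,0,0.019]
    - [0,0,0.021]
    - [0,0,0.021]
    - [0,0,0.021]
  dr:
    - [0,0,0]
    - [0,0,0]
    - [0,0,0]
    - [0,0,0]
    - [0,0,0]
    - [0,0,0]
    - [0,0,0]
    - [0,0,0]

```text
time_s: 10.45
tcp_pos: [0.5974, 0.2659, 0.0521]
eef_rot: [-1.239, 1.159, -1.16]
wrist_force: [2.1, -0.9, -1.5]
grip_width: 0.0089
```

```bash
python3 - <<'E'
from h import *
s=robot.read_state();print(s["tcp_pos"],s["wrist_force"],s["grip_width"])
w=cam("wrist","w9"); crop(w,230,140,280,200,"w9c",2.8)
E
```

```text
[0.59738908 0.26585956 0.05211285] [ 2.13754389 -0.94907157 -1.52973104] 0.00888622297316479
w9c scale 2.8
```

View pics/w9c.png

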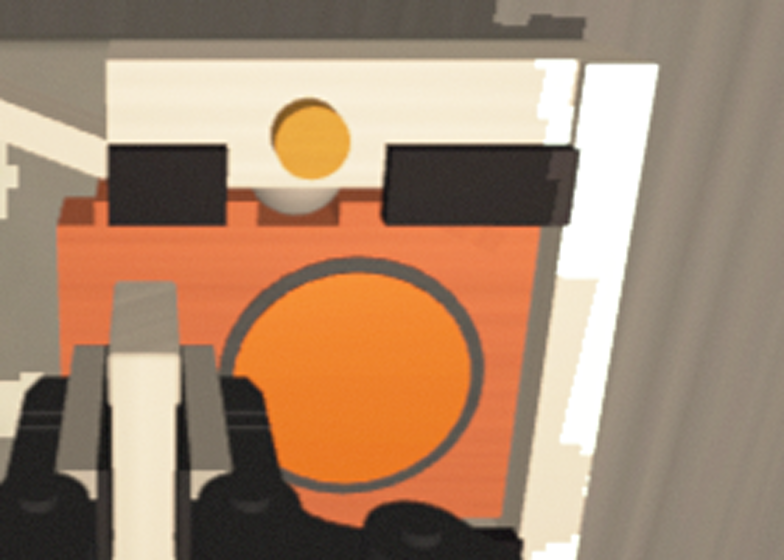

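Call:
move_arm:
  hand: [1,1,1,1,1,1,1,1,1,1]
  delta_pos:
    - [0,0,0]
    - [0,0,0]
    - [0,0,0]
    - [0,-0.03,0]
    - [0,-0.07,0]
    - [0,-0.11,0]
    - [0.02,-0.15,-0.04]
    - [0.04,-0.19,-0.08]
    - [0.06,-0.23,-0.12]
    - [0.083,-0.23,-0.165]
  dr:
    - [0,0,0]
    - [0,0,0]
    - [0,0,0]
    - [0,0,0]
    - [0,0,0]
    - [0,0,0]
    - [0,0,0]
    - [0,0,0]
    - [0,0,0]
    - [0,0,0]

```text
time_s: 11.5
tcp_pos: [0.4588, 0.1843, 0.278]
eef_rot: [-1.236, 1.156, -1.161]
wrist_force: [0.7, -0.3, 0.3]
grip_width: 0.0856
```

```bash
python3 - <<'E'
from h import *
s=robot.read_state();print(s["tcp_pos"],s["wrist_force"],s["grip_width"])
w=cam("wrist","w10");cassettes(w); c=cam("top","t10"); cam("side","s10")
E
```

```text
[0.45883386 0.18427991 0.27800853] [ 0.69245978 -0.33410391  0.25013746] 0.0856152069829101
rect ctr [445.7 154.4] size [66.2 78.6] ang 67.5 rib [431.2 162.7] rib->ctr ang -29.9
rect ctr [622.7 266.9] size [82.5 63.1] ang 2.7 rib [602.6 268.1] rib->ctr ang -3.5
```

View pics/w10.png

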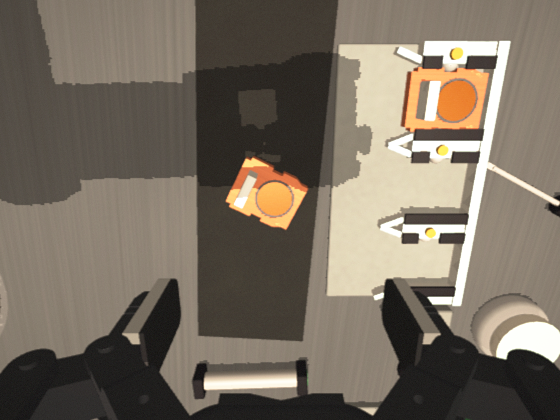

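View pics/t10.png

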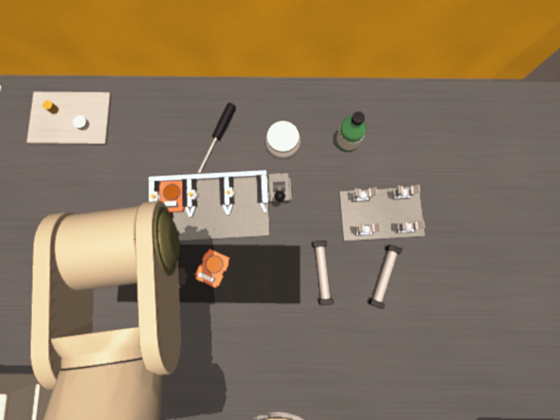

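```bash
python3 - <<'E'
from h import *
delta([.4247,.162,.10],-21.5); delta([.4247,.162,.043],-21.5)
E
```

```text
delta [ 0.0198  0.1768 -0.0348] dr [-0.15 25.29 -0.06]
delta [ 0.0199  0.2338 -0.035 ] dr [-0.15 25.29 -0.06]
```

Call:
move_arm:
  hand: [1,1,1,1,1,1,1,1,1,1]
  delta_pos:
    - [0.005,0.03,-0.01]
    - [0.01,0.07,-0.02]
    - [0.015,0.11,-0.03]
    - [0.02,0.15,-0.035]
    - [0.02,0.177,-0.035]
    - [0.02,0.2,-0.035]
    - [0.02,0.22,-0.035]
    - [0.02,0.23,-0.035]
    - [0.02,0.234,-0.035]
    - [0.02,0.234,-0.035]
  dr:
    - [0,8,0]
    - [0,16,0]
    - [0,24,0]
    - [0,25.3,0]
    - [0,25.3,0]
    - [0,25.3,0]
    - [0,25.3,0]
    - [0,25.3,0]
    - [0,25.3,0]
    - [0,25.3,0]

```text
time_s: 12.65
tcp_pos: [0.4259, 0.1624, 0.041]
eef_rot: [-1.008, 1.48, -1.479]
wrist_force: [0.5, -0.7, -0.1]
grip_width: 0.0855
```

```bash
python3 - <<'E'
from h import *
s=robot.read_state();print(s["tcp_pos"],s["wrist_force"],s["grip_width"])
print(tool()[1].round(3))
w=cam("wrist","w11")
E
```

```text
[0.42591165 0.1623986  0.04100106] [ 0.53882478 -0.72784972 -0.12363081] 0.08548905142750372
[[-0.366 -0.     0.931]
 [-0.931  0.    -0.366]
 [ 0.    -1.    -0.   ]]
```

View pics/w11.png

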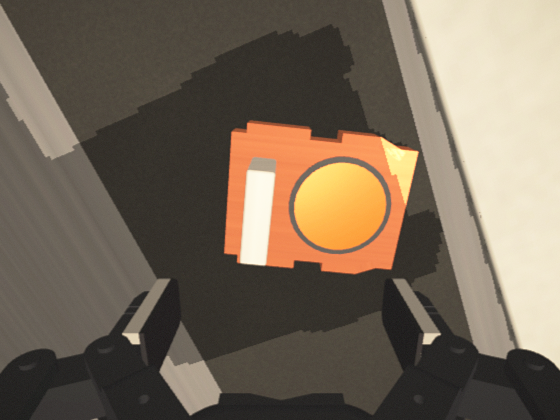

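```bash
python3 - <<'E'
from h import *
w=cam("wrist"); crop(w,215,110,215,175,"w11c",3.5)
q=np.array([plane(w,p,.040)[:2]*1000 for p in [(249,170),(275,172),(266,265),(240,263)]]); print(q.round(1),q.mean(0))
d=(q[0]+q[1]-q[2]-q[3])/2; print(np.linalg.norm(d),"yaw",np.degrees(np.arctan2(-d[0],d[1])))
A,B=plane(w,(323,137),.014)[:2]*1000,plane(w,(307,265),.014)[:2]*1000; d=A-B
print("notch",(A+B)/2,np.linalg.norm(d),np.degrees(np.arctan2(-d[0],d[1])))
cassettes(w)
E
```

```text
w11c scale 3.5
[[436.8 218.4]
 [444.7 214.5]
 [428.6 183.2]
 [420.  187.4]] [432.50987138 200.88538957]
35.231149351218015 yaw -27.85037313851649
notch [452.51658874 189.87047835] 57.31076087564762 -26.515720937126734
rect ctr [453.2 189.6] size [64.1 77.3] ang 62.5 rib [440.8 201.7] rib->ctr ang -44.2
```

View pics/w11c.png

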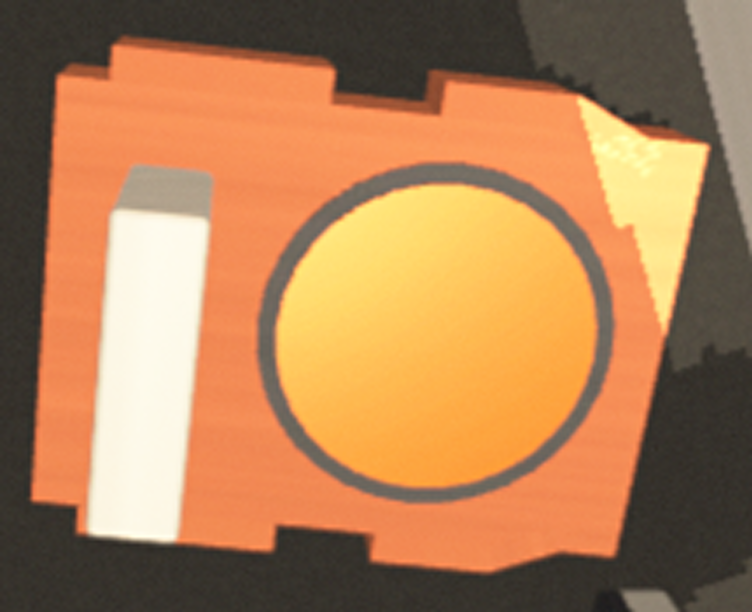

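```bash
python3 - <<'E'
from h import *
delta([.432,.2009,.0425],-27)
E
```

```text
delta [-0.038  -0.0007 -0.0086] dr [-0.06  5.54 -0.04]
```

Call:
move_arm:
  hand: [1,1,1,1,1,1,1,1,1,1]
  delta_pos:
    - [0,-0.03,0]
    - [-0.02,-0.04,-0.005]
    - [-0.038,-0.04,-0.0085]
    - [-0.038,-0.04,-0.0085]
    - [-0.038,-0.03,-0.0085]
    - [-0.038,-0.015,-0.0085]
    - [-0.038,-0.005,-0.0085]
    - [-0.038,0,-0.0085]
    - [-0.038,0,-0.0085]
    - [-0.038,0,-0.0085]
  dr:
    - [0,0,0]
    - [0,3,0]
    - [0,5.5,0]
    - [0,5.5,0]
    - [0,5.5,0]
    - [0,5.5,0]
    - [0,5.5,0]
    - [0,5.5,0]
    - [0,5.5,0]
    - [0,5.5,0]

```text
time_s: 13.75
tcp_pos: [0.4317, 0.2006, 0.0413]
eef_rot: [-0.948, 1.547, -1.547]
wrist_force: [0.8, -0.9, 1.1]
grip_width: 0.0851
```

```bash
python3 - <<'E'
from h import *
s=robot.read_state();print(s["tcp_pos"],s["wrist_force"],s["grip_width"])
w=cam("wrist","w12")
E
```

```text
[0.43173315 0.20058377 0.04132601] [ 0.77231894 -0.9068853   1.079052  ] 0.0851205229316788
```

View pics/w12.png

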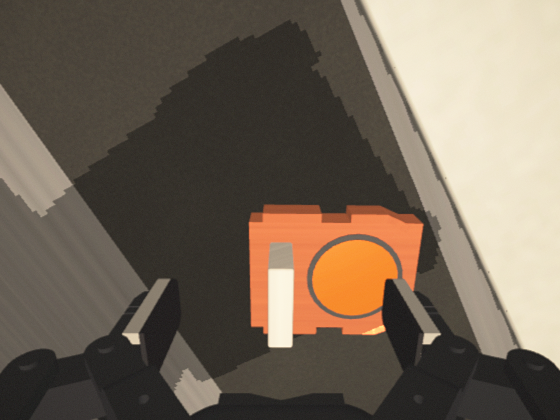

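Call:
move_arm:
  hand: [-1,-1,-1,-1,-1,-1,-1,-1,-1,-1]
  delta_pos:
    - [0,0,0]
    - [0,0,0]
    - [0,0,0]
    - [0,0,0]
    - [0,0,0]
    - [0,0,0]
    - [0,0,0]
    - [0,-0.01,0]
    - [0,-0.03,0]
    - [0,-0.04,0]
  dr:
    - [0,0,0]
    - [0,0,0]
    - [0,0,0]
    - [0,0,0]
    - [0,0,0]
    - [0,0,0]
    - [0,0,0]
    - [0,0,0]
    - [0,0,0]
    - [0,0,0]

```text
time_s: 14.8
tcp_pos: [0.4319, 0.2008, 0.0826]
eef_rot: [-0.947, 1.546, -1.547]
wrist_force: [0.4, -0.7, -1.7]
grip_width: 0.0091
```

```bash
python3 - <<'E'
from h import *
s=robot.read_state();print(s["tcp_pos"],s["wrist_force"],s["grip_width"])
w=cam("wrist","w13")
delta([.497,.1672,.0814],3.8)
E
```

```text
[0.43187175 0.20079512 0.08259418] [ 0.38352325 -0.7268305  -1.72123334] 0.009068740727474503
delta [0.0008 0.0023 0.0729] dr [ -0.19 -30.76  -0.08]
```

View pics/w13.png

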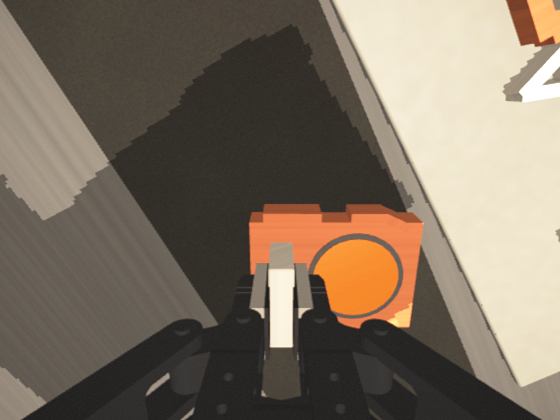

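Call:
move_arm:
  hand: [-1,-1,-1,-1,-1,-1,-1,-1,-1]
  delta_pos:
    - [0,0,0.015]
    - [0,0,0.03]
    - [0,0,0.05]
    - [0.001,0,0.073]
    - [0.001,0,0.073]
    - [0.001,0.01,0.073]
    - [0.001,0.02,0.073]
    - [0.001,0.0315,0.073]
    - [0.001,0.0315,0.073]
  dr:
    - [0,-8,0]
    - [0,-16,0]
    - [0,-24,0]
    - [0,-30.8,0]
    - [0,-30.8,0]
    - [0,-30.8,0]
    - [0,-30.8,0]
    - [0,-30.8,0]
    - [0,-30.8,0]

```text
time_s: 15.75
tcp_pos: [0.4955, 0.1671, 0.049]
eef_rot: [-1.241, 1.16, -1.159]
wrist_force: [1.1, -0.4, -1.4]
grip_width: 0.009
```

```bash
python3 - <<'E'
from h import *
s=robot.read_state();print(s["tcp_pos"],s["wrist_force"],s["grip_width"]); print(tool()[1].round(3))
w=cam("wrist","w14")
E
```

```text
[0.49553192 0.16705942 0.0489756 ] [ 1.14228718 -0.35501099 -1.39234707] 0.009033630270079794
[[ 0.067 -0.001  0.998]
 [-0.998 -0.     0.067]
 [ 0.    -1.    -0.001]]
```

View pics/w14.png

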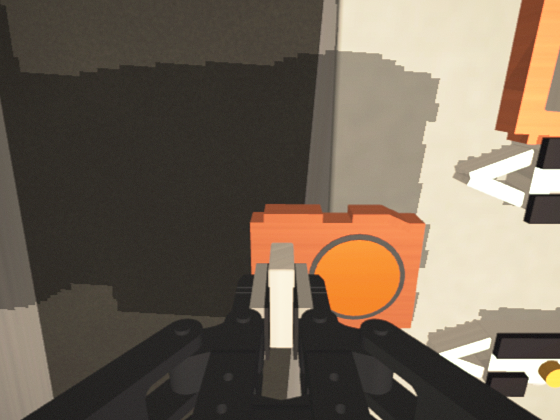

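Call:
move_arm:
  hand: [-1,-1,-1,-1,-1,-1,-1,-1,-1,-1]
  delta_pos:
    - [0,-0.001,0.01]
    - [0,-0.001,0.02]
    - [0,-0.001,0.03]
    - [0,-0.001,0.04]
    - [0,-0.001,0.048]
    - [0,-0.001,0.056]
    - [0,-0.001,0.064]
    - [0,-0.001,0.072]
    - [0,-0.001,0.08]
    - [0,-0.001,0.087]
  dr:
    - [0,0,0]
    - [0,0,0]
    - [0,0,0]
    - [0,0,0]
    - [0,0,0]
    - [0,0,0]
    - [0,0,0]
    - [0,0,0]
    - [0,0,0]
    - [0,0,0]

```text
time_s: 16.8
tcp_pos: [0.5832, 0.1722, 0.0505]
eef_rot: [-1.241, 1.16, -1.16]
wrist_force: [-2.2, -2.8, -1.6]
grip_width: 0.009
```

```bash
python3 - <<'E'
from h import *
s=robot.read_state();print(s["tcp_pos"],s["wrist_force"],s["grip_width"]); print(tool()[1].round(3))
w=cam("wrist","w15"); crop(w,230,140,280,200,"w15c",2.8)
E
```

```text
[0.58323076 0.17224885 0.050482  ] [-2.19881642 -2.84769196 -1.58182469] 0.008983241329916573
[[ 0.067 -0.001  0.998]
 [-0.998 -0.001  0.067]
 [ 0.001 -1.    -0.001]]
w15c scale 2.8
```

View pics/w15c.png

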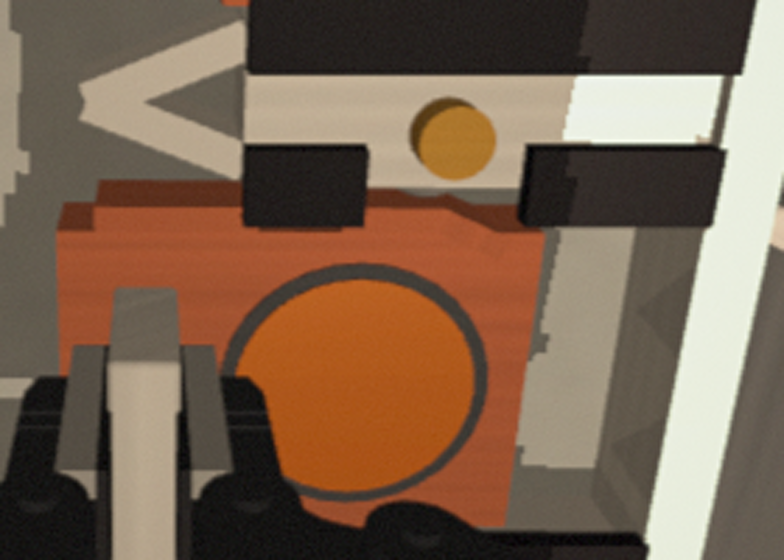

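Riding on the ball; about 20.5 mm remain.

Call:
move_arm:
  hand: [-1,-1,-1,-1,-1,-1,-1,-1]
  delta_pos:
    - [0,0,0.005]
    - [0,0,0.01]
    - [0,0,0.014]
    - [0,0,0.017]
    - [0,0,0.019]
    - [0,0,0.0205]
    - [0,0,0.0205]
    - [0,0,0.0205]
  dr:
    - [0,0,0]
    - [0,0,0]
    - [0,0,0]
    - [0,0,0]
    - [0,0,0]
    - [0,0,0]
    - [0,0,0]
    - [0,0,0]

```text
time_s: 17.65
tcp_pos: [0.6035, 0.174, 0.0508]
eef_rot: [-1.24, 1.159, -1.16]
wrist_force: [1.4, -0.8, -0.5]
grip_width: 0.0089
```

```bash
python3 - <<'E'
from h import *
s=robot.read_state();print(s["tcp_pos"],s["wrist_force"],s["grip_width"]); print(tool()[1].round(3))
w=cam("wrist","w16"); crop(w,230,140,280,200,"w16c",2.8)
E
```

```text
[0.60353314 0.17401986 0.05077953] [ 1.4389139  -0.82292718 -0.53429401] 0.008938731062471178
[[ 0.067  0.     0.998]
 [-0.998  0.     0.067]
 [-0.    -1.     0.   ]]
w16c scale 2.8
```

View pics/w16c.png

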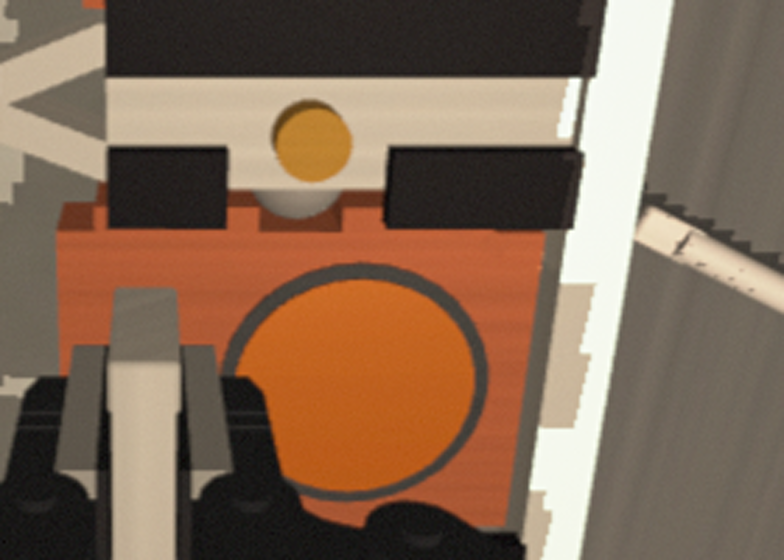

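Call:
move_arm:
  hand: [1,1,1,1,1,1,1,1,1,1]
  delta_pos:
    - [0,0,0]
    - [0,0,0]
    - [0,0,0]
    - [0,-0.03,0]
    - [0,-0.08,0]
    - [0,-0.12,0]
    - [0.0,-0.16,-0.04]
    - [0.04,-0.2,-0.06]
    - [0.08,-0.24,-0.08]
    - [0.12,-0.25,-0.11]
  dr:
    - [0,0,0]
    - [0,0,0]
    - [0,0,0]
    - [0,0,0]
    - [0,0,0]
    - [0,8,0]
    - [0,16,0]
    - [0,24,0]
    - [0,32,0]
    - [0,40,0]

```text
time_s: 18.7
tcp_pos: [0.5126, 0.0648, 0.295]
eef_rot: [-0.834, 1.657, -1.661]
wrist_force: [0.5, -1.0, 0.5]
grip_width: 0.0854
```

```bash
python3 - <<'E'
from h import *
s=robot.read_state();print(s["tcp_pos"],s["wrist_force"],s["grip_width"])
cam("top","t17"); cam("side","s17")
delta([.38,-.16,.30],-86)
E
```

```text
[0.51257141 0.06483027 0.2950025 ] [ 0.54644921 -1.00594     0.52236537] 0.0853652647624437
delta [ 0.257  -0.0048  0.0269] dr [-0.23 49.42 -0.23]
```

View pics/t17.png

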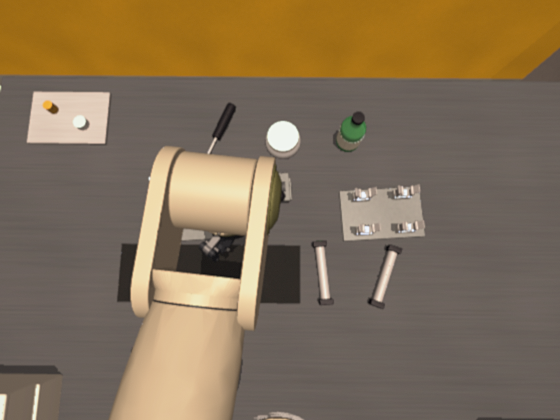

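Call:
move_arm:
  hand: [1,1,1,1,1,1,1,1,1,1]
  delta_pos:
    - [0.03,0,0.003]
    - [0.06,0,0.006]
    - [0.09,0,0.009]
    - [0.12,0,0.012]
    - [0.15,0,0.015]
    - [0.18,0,0.018]
    - [0.21,0,0.021]
    - [0.24,0,0.024]
    - [0.257,0,0.027]
    - [0.257,0,0.027]
  dr:
    - [0,6,0]
    - [0,14,0]
    - [0,22,0]
    - [0,30,0]
    - [0,38,0]
    - [0,46,0]
    - [0,49.4,0]
    - [0,49.4,0]
    - [0,49.4,0]
    - [0,49.4,0]

```text
time_s: 19.8
tcp_pos: [0.3824, -0.1591, 0.292]
eef_rot: [-0.083, 2.183, -2.183]
wrist_force: [-0.4, -0.2, 0.8]
grip_width: 0.0854
```

```bash
python3 - <<'E'
from h import *
s=robot.read_state();print(s["tcp_pos"],s["wrist_force"],s["grip_width"]);print(tool()[1].round(3))
cam("wrist","w18"); cam("side","s18"); cam("top","t18")
E
```

```text
[ 0.38240131 -0.15907287  0.29204302] [-0.43344182 -0.17474321  0.79399008] 0.08541366643532311
[[-0.997 -0.     0.075]
 [-0.075  0.    -0.997]
 [ 0.    -1.    -0.   ]]
```

View pics/w18.png

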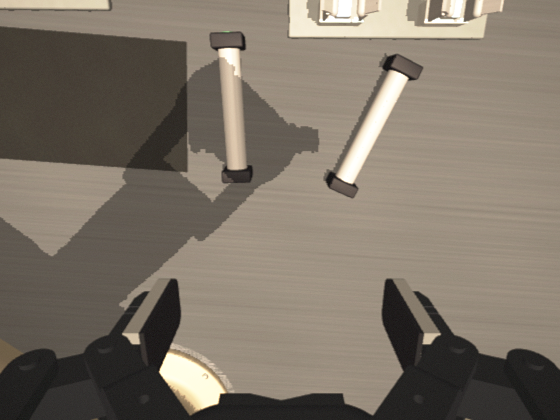

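View pics/s18.png

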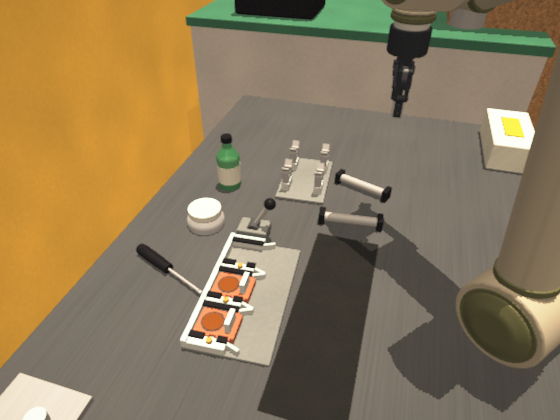

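View pics/t18.png

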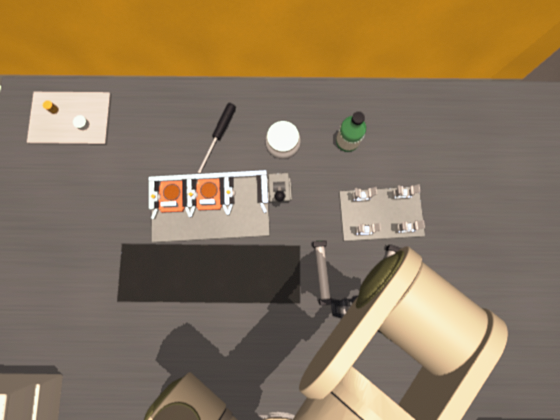

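```bash
python3 - <<'E'
from h import *
w=cam("wrist"); crop(w,195,20,240,180,"w18c",3.33)
for nm,capt,capb in [("L",(227,40),(237,174)),("R",(403,67),(342,185))]:
    A,B=[plane(w,p,.025)[:2]*1000 for p in (capt,capb)]; d=A-B; print(nm,A,B,(A+B)/2,np.linalg.norm(d),"yaw",np.degrees(np.arctan2(d[1],d[0])))
for nm,capt,capb in [("L",(230.5,48),(236,167)),("R",(399,74),(347.5,177))]:
    A,B=[plane(w,p,.018)[:2]*1000 for p in (capt,capb)]; d=A-B; print(nm,A,B,(A+B)/2,np.linalg.norm(d),"yaw",np.degrees(np.arctan2(d[1],d[0])))
E
```

```text
w18c scale 3.33
L [506.91265604 -95.23485101] [ 373.3198599  -110.19720039] [ 440.11625797 -102.7160257 ] 134.4280740033782 yaw 6.3904767659383825
R [ 496.06895225 -272.13121459] [ 369.95224179 -227.37816662] [ 433.01059702 -249.75469061] 133.82174696445045 yaw -19.53744465225325
L [500.62421963 -97.93198024] [ 379.53167786 -108.01982166] [ 440.07794874 -102.97590095] 121.51200852749204 yaw 4.762136276220552
R [ 489.69535695 -271.49058832] [ 377.92409882 -233.69799363] [ 433.80972789 -252.59429098] 117.98768730914058 yaw -18.68165216606186
```

View pics/w18c.png

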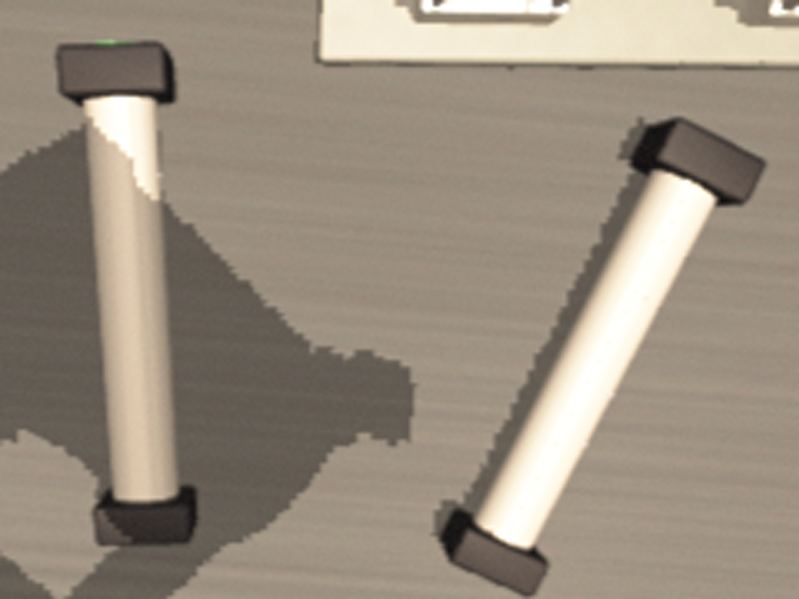

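```bash
python3 - <<'E'
from h import *
w=cam("wrist")
for nm,capt,capb in [("L",(231.3,49.4),(238.5,169.3)),("R",(401,75.9),(345.8,181.3))]:
    A,B=[plane(w,p,.017)[:2]*1000 for p in (capt,capb)]; d=A-B; print(nm,A,B,(A+B)/2,np.linalg.norm(d),"yaw",np.degrees(np.arctan2(d[1],d[0])))
delta([.440,-.104,.10],-90+4.3); delta([.440,-.104,.028],-90+4.3)
E
```

```text
L [499.50992385 -98.47919892] [ 376.93843269 -110.70211939] [ 438.22417827 -104.59065916] 123.17942291179087 yaw 5.69475100865199
R [ 488.2218128  -274.05408845] [ 372.67799139 -232.58884271] [ 430.4499021  -253.32146558] 122.75887450937296 yaw -19.741554834037807
delta [-0.0608  0.1922 -0.0485] dr [0.02 0.22 0.  ]
delta [-0.0608  0.2642 -0.0485] dr [0.02 0.22 0.  ]
```

Call:
move_arm:
  hand: [1,1,1,1,1,1,1,1,1,1]
  delta_pos:
    - [-0.03,0.04,-0.024]
    - [-0.0595,0.08,-0.0485]
    - [-0.0595,0.12,-0.0485]
    - [-0.0595,0.16,-0.0485]
    - [-0.0595,0.19,-0.0485]
    - [-0.0595,0.215,-0.0485]
    - [-0.0595,0.235,-0.0485]
    - [-0.0595,0.25,-0.0485]
    - [-0.0595,0.255,-0.0485]
    - [-0.0595,0.255,-0.0485]
  dr:
    - [0,-1.4,0]
    - [0,-1.4,0]
    - [0,-1.4,0]
    - [0,-1.4,0]
    - [0,-1.4,0]
    - [0,-1.4,0]
    - [0,-1.4,0]
    - [0,-1.4,0]
    - [0,-1.4,0]
    - [0,-1.4,0]

```text
time_s: 21.05
tcp_pos: [0.4385, -0.1045, 0.0369]
eef_rot: [-0.112, 2.17, -2.168]
wrist_force: [0.3, -0.9, -0.5]
grip_width: 0.0851
```

```bash
python3 - <<'E'
from h import *
s=robot.read_state();print(s["tcp_pos"],s["wrist_force"],s["grip_width"]);print(tool()[1].round(3))
cam("wrist","w19")
E
```

```text
[ 0.43848707 -0.10450704  0.03694541] [ 0.32769531 -0.9233089  -0.485739  ] 0.08511666442984804
[[-0.995 -0.001  0.103]
 [-0.103  0.001 -0.995]
 [ 0.001 -1.    -0.001]]
```

View pics/w19.png

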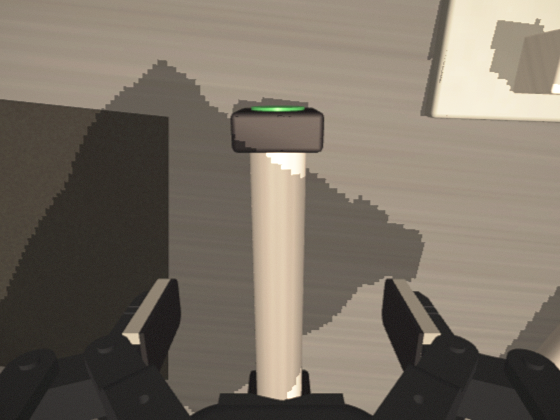

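Call:
move_arm:
  hand: [1,1,-1,-1,-1,-1,-1,-1,-1,-1]
  delta_pos:
    - [0,0.008,0]
    - [0,0.008,0]
    - [0,0.008,0]
    - [0,0.008,0]
    - [0,0.008,0]
    - [0,0.008,0]
    - [0,0.008,0]
    - [0,0.008,0]
    - [0,0,0]
    - [0,-0.02,0]
  dr:
    - [0,0,0]
    - [0,0,0]
    - [0,0,0]
    - [0,0,0]
    - [0,0,0]
    - [0,0,0]
    - [0,0,0]
    - [0,0,0]
    - [0,0,0]
    - [0,0,0]

```text
time_s: 22.1
tcp_pos: [0.4377, -0.1047, 0.0569]
eef_rot: [-0.114, 2.172, -2.169]
wrist_force: [0.9, 0.1, -2.2]
grip_width: 0.0196
```

```bash
python3 - <<'E'
from h import *
s=robot.read_state();print(s["tcp_pos"],s["wrist_force"],s["grip_width"]);print(tool()[1].round(3))
cam("wrist","w20"); cam("side","s20")
E
```

```text
[ 0.43769557 -0.10467857  0.05687986] [ 0.87879889  0.07814834 -2.15046268] 0.01962872844423557
[[-0.995 -0.003  0.102]
 [-0.102  0.002 -0.995]
 [ 0.003 -1.    -0.002]]
```

View pics/w20.png

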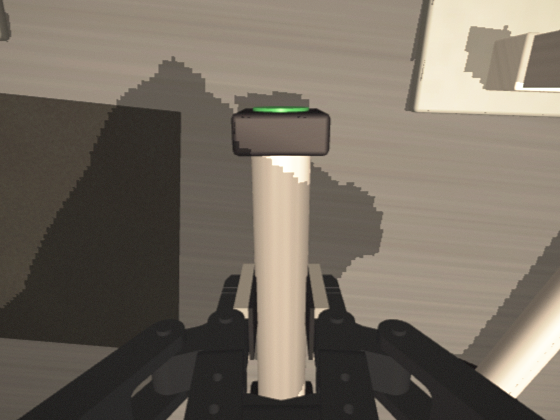

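View pics/s20.png

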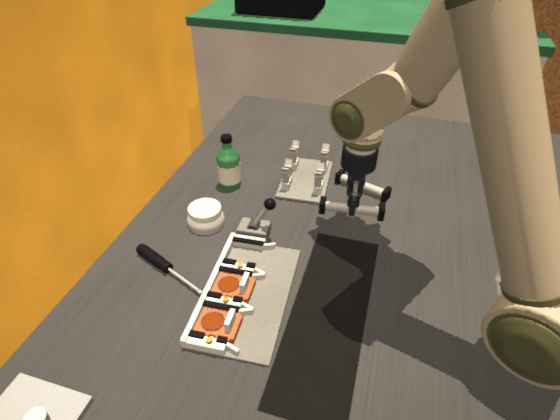

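Call:
move_arm:
  hand: [-1,-1,-1,-1,-1,-1,-1,-1,-1,-1]
  delta_pos:
    - [0,-0.03,0]
    - [0,-0.06,0.01]
    - [0,-0.1,0.03]
    - [-0.01,-0.14,0.06]
    - [-0.02,-0.15,0.08]
    - [-0.03,-0.15,0.1]
    - [-0.03,-0.15,0.106]
    - [-0.03,-0.15,0.106]
    - [-0.03,-0.15,0.106]
    - [-0.03,-0.15,0.106]
  dr:
    - [0,0,0]
    - [0,0,0]
    - [0,0,0]
    - [0,1,0]
    - [0,2,0]
    - [0,2,0]
    - [0,2,0]
    - [0,2,0]
    - [0,2,0]
    - [0,2,0]

```text
time_s: 23.2
tcp_pos: [0.4786, -0.2065, 0.2069]
eef_rot: [-0.075, 2.188, -2.187]
wrist_force: [0.0, 0.2, -2.2]
grip_width: 0.02
```

```bash
python3 - <<'E'
from h import *
s=robot.read_state();print(s["tcp_pos"],s["wrist_force"],s["grip_width"]);print(tool()[1].round(3))
cam("wrist","w21"); c=cam("top","t21"); crop(c,335,175,100,72,"t21c",8)
E
```

```text
[ 0.47859635 -0.2065439   0.20694048] [ 0.02406418  0.2195629  -2.18112771] 0.01998510665214778
[[-0.998 -0.001  0.067]
 [-0.067  0.001 -0.998]
 [ 0.001 -1.    -0.001]]
t21c scale 8
```

View pics/w21.png

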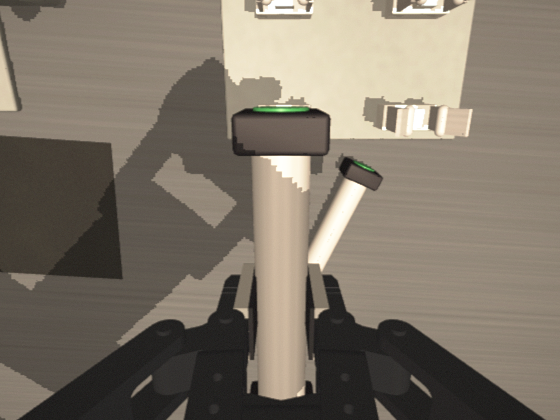

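View pics/t21c.png

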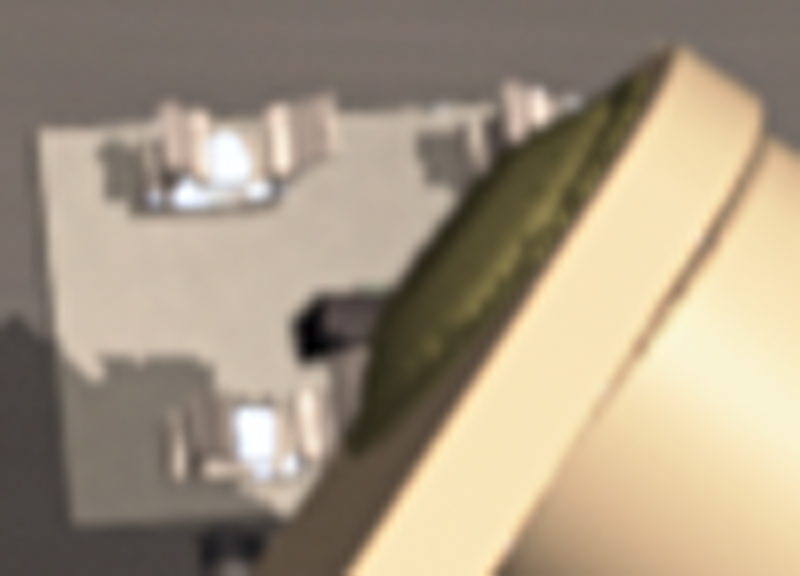

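```bash
python3 - <<'E'
from h import *
w=cam("wrist"); crop(w,210,0,280,160,"w21c",2.85)
E
```

```text
w21c scale 2.85
```

View pics/w21c.png

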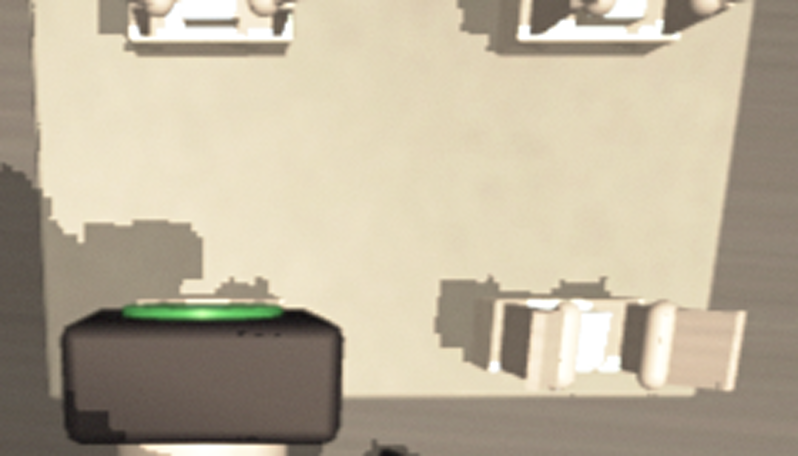

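```bash
python3 - <<'E'
from h import *
w=cam("wrist")
f=lambda x,y,z:plane(w,(210+(x+.5)/2.85-.5,(y+.5)/2.85-.5),z)[:2]*1000
L,R=f(50,397,.008),f(697,395,.008); d=L-R; print(L,R,np.linalg.norm(d),"yaw",np.degrees(np.arctan2(-d[0],d[1])))
print("leftedge",f(36,20,.01),f(48,380,.01))
print("beads z65",f(563,345,.065),f(655,345,.065), "z70",f(563,345,.07),f(655,345,.07))
print("saddle strip L c1 rear",f(130,45,.02),f(292,45,.02),"c2 rear",f(517,45,.02),f(678,42,.02))
P,Rr=tool()
print("barrel cap",f(203,313,.199-.0),P)
E
```

```text
[ 516.68107526 -157.78430138] [ 530.75660868 -356.90059651] 199.6131749778649 yaw 4.043513082771165
leftedge [ 619.05447533 -152.29769447] [ 522.05765664 -157.35894378]
beads z65 [ 546.16032785 -292.90176061] [ 547.70497525 -315.74394819] z70 [ 546.45256772 -291.14493892] [ 547.96734451 -313.54540096]
saddle strip L c1 rear [ 612.99017872 -179.04060881] [ 615.91296539 -222.24781217] c2 rear [ 619.97251585 -282.25965778] [ 623.58215033 -325.04705993]
barrel cap [ 554.76899862 -202.51221137] [ 0.47892202 -0.207015    0.20728432]
```

```bash
python3 - <<'E'
from h import *
w=cam("wrist"); P,R=tool()
f=lambda x,y,z:(R.T@(plane(w,(210+(x+.5)/2.85-.5,(y+.5)/2.85-.5),z)-P)*1000).round(1)
print("P",P)
for z in (.207,.210,.213): print(z,"far edge",f(203,320,z),"near edge",f(203,440,z), "left/right",f(66,400,z),f(340,400,z))
delta([.5825,-.2031,.150],-86); delta([.5825,-.2031,.105],-86)
E
```

```text
P [ 0.47896228 -0.20711911  0.20729534]
0.207 far edge [-75.7   0.3   0.6] near edge [-62.3   0.3   0.6] left/right [-66.8   0.3 -15. ] [-66.8   0.3  16.3]
0.21 far edge [-75.8  -2.7   0.6] near edge [-62.8  -2.7   0.6] left/right [-67.2  -2.7 -14.6] [-67.2  -2.7  15.9]
0.213 far edge [-76.   -5.7   0.6] near edge [-63.3  -5.7   0.6] left/right [-67.6  -5.7 -14.2] [-67.6  -5.7  15.5]
delta [-0.1036  0.0573  0.0029] dr [-0.   -0.15 -0.  ]
delta [-0.1036  0.1023  0.0029] dr [-0.   -0.15 -0.  ]
```

Call:
move_arm:
  hand: [-1,-1,-1,-1,-1,-1,-1,-1,-1,-1]
  delta_pos:
    - [-0.035,0,0]
    - [-0.07,0,0.001]
    - [-0.103,0,0.0025]
    - [-0.103,0.02,0.0025]
    - [-0.103,0.04,0.0025]
    - [-0.103,0.06,0.0025]
    - [-0.103,0.08,0.0025]
    - [-0.103,0.095,0.0025]
    - [-0.103,0.102,0.0025]
    - [-0.103,0.102,0.0025]
  dr:
    - [0,0,0]
    - [0,0,0]
    - [0,0,0]
    - [0,0,0]
    - [0,0,0]
    - [0,0,0]
    - [0,0,0]
    - [0,0,0]
    - [0,0,0]
    - [0,0,0]

```text
time_s: 24.45
tcp_pos: [0.5817, -0.2028, 0.1045]
eef_rot: [-0.075, 2.189, -2.187]
wrist_force: [-0.6, -0.2, -1.7]
grip_width: 0.0195
```

```bash
python3 - <<'E'
from h import *
s=robot.read_state();print(s["tcp_pos"],s["wrist_force"],s["grip_width"]);print(tool()[1].round(3))
w=cam("wrist","w22"); s=cam("side"); crop(s,250,90,130,130,"s22c",4.6)
E
```

```text
[ 0.58171603 -0.20284043  0.10451605] [-0.64757001 -0.23744798 -1.68549223] 0.019464905262553515
[[-0.998 -0.001  0.067]
 [-0.067  0.001 -0.998]
 [ 0.001 -1.    -0.001]]
s22c scale 4.6
```

View pics/w22.png

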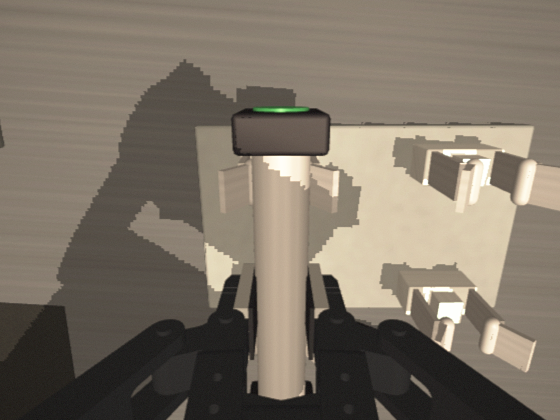

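View pics/s22c.png

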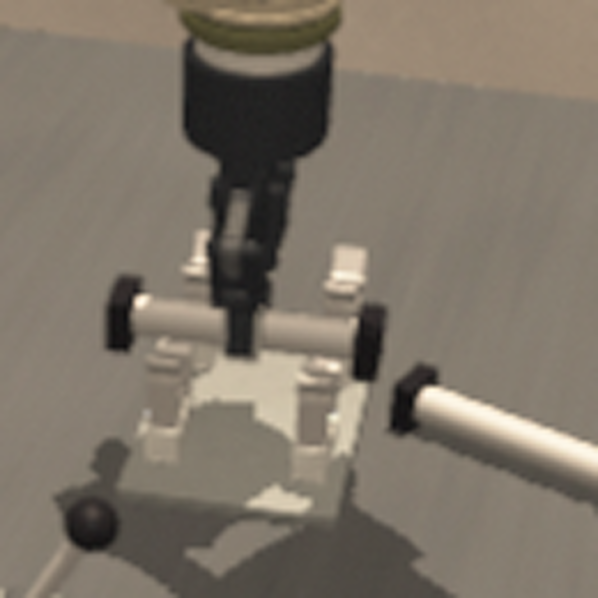

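Call:
move_arm:
  hand: [-1,-1,-1,-1,-1,-1,-1,-1,-1,-1]
  delta_pos:
    - [0,0.007,0]
    - [0,0.014,0]
    - [0,0.018,0]
    - [0,0.021,0]
    - [0,0.024,0]
    - [0,0.027,0]
    - [0,0.03,0]
    - [0,0.033,0]
    - [0,0.036,0]
    - [0,0.037,0]
  dr:
    - [0,0,0]
    - [0,0,0]
    - [0,0,0]
    - [0,0,0]
    - [0,0,0]
    - [0,0,0]
    - [0,0,0]
    - [0,0,0]
    - [0,0,0]
    - [0,0,0]

```text
time_s: 25.55
tcp_pos: [0.5817, -0.2027, 0.0684]
eef_rot: [-0.074, 2.189, -2.187]
wrist_force: [-4.9, 5.0, 12.2]
grip_width: 0.0198
```

```bash
python3 - <<'E'
from h import *
s=robot.read_state();print(s["tcp_pos"],s["wrist_force"],s["grip_width"]);print(tool()[1].round(3))
w=cam("wrist","w23"); s=cam("side"); crop(s,250,90,130,130,"s23c",4.6)
E
```

```text
[ 0.58170854 -0.20267541  0.06844257] [-4.90992872  5.02851781 12.240244  ] 0.01982577543612486
[[-0.998 -0.001  0.067]
 [-0.067  0.001 -0.998]
 [ 0.001 -1.    -0.001]]
s23c scale 4.6
```

View pics/w23.png

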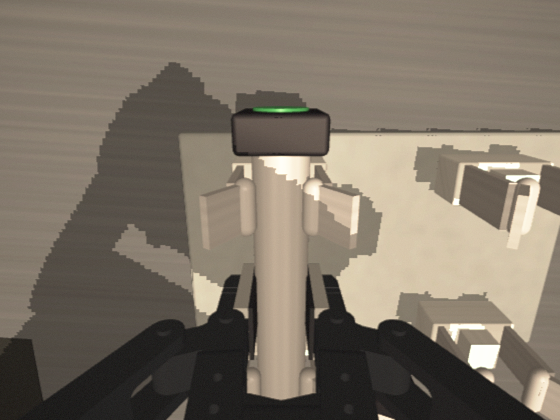

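View pics/s23c.png

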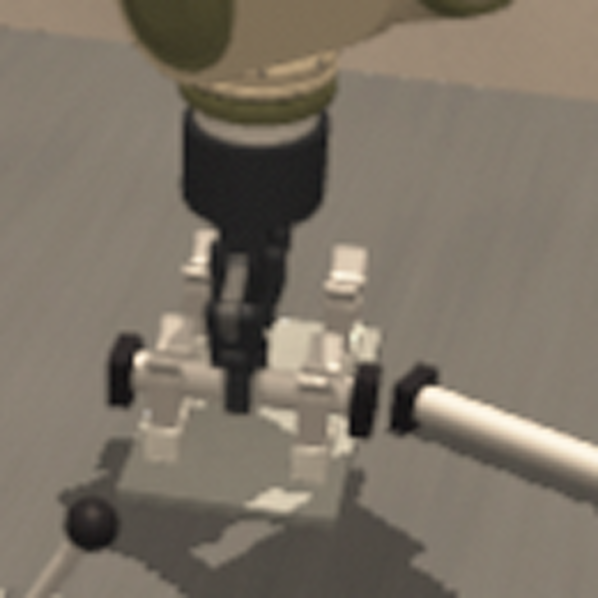

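Call:
move_arm:
  hand: [-1,-1,-1,-1]
  delta_pos:
    - [0,0.001,0]
    - [0,0.002,0]
    - [0,0.003,0]
    - [0,0.003,0]
  dr:
    - [0,0,0]
    - [0,0,0]
    - [0,0,0]
    - [0,0,0]

```text
time_s: 26.05
tcp_pos: [0.5817, -0.2027, 0.0683]
eef_rot: [-0.073, 2.186, -2.187]
wrist_force: [-10.2, 6.7, 27.9]
grip_width: 0.0198
```

```bash
python3 - <<'E'
from h import *
s=robot.read_state();print(s["tcp_pos"],s["wrist_force"],s["grip_width"]);print(tool()[1].round(3))
w=cam("wrist"); crop(w,180,90,200,150,"w24c",4)
E
```

```text
[ 0.58174561 -0.20268984  0.0682796 ] [-10.20093589   6.74031887  27.93688406] 0.01978633478753782
[[-0.998  0.001  0.067]
 [-0.067 -0.001 -0.998]
 [-0.001 -1.     0.001]]
w24c scale 4
```

View pics/w24c.png

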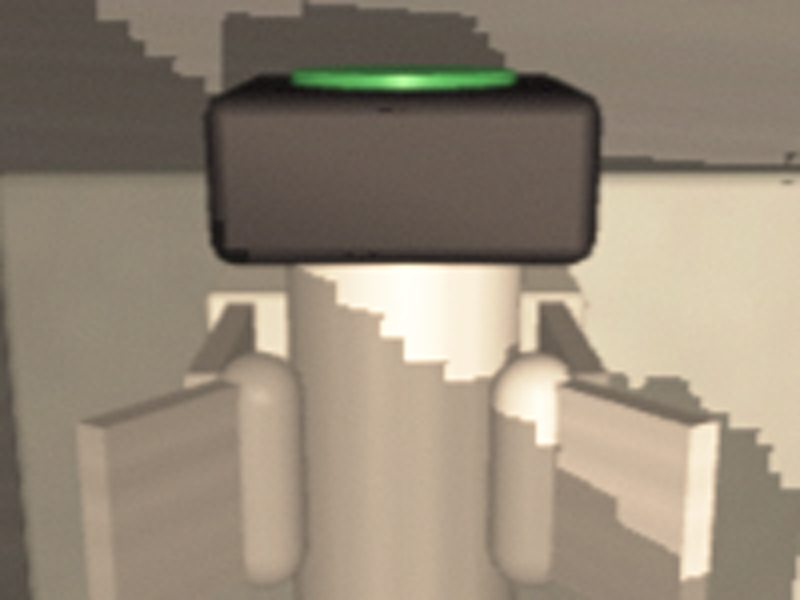

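Call:
move_arm:
  hand: [-1,1,1,1,1,1,1,1,1,1]
  delta_pos:
    - [0,-0.0025,0]
    - [0,-0.0035,0]
    - [0,-0.0035,0]
    - [0,-0.0035,0]
    - [0,-0.0035,0]
    - [0,-0.02,0]
    - [0,-0.05,0]
    - [0,-0.09,0]
    - [0.03,-0.13,0]
    - [0.06,-0.17,0]
  dr:
    - [0,0,0]
    - [0,0,0]
    - [0,0,0]
    - [0,0,0]
    - [0,0,0]
    - [0,0,0]
    - [0,0,0]
    - [0,0,0]
    - [0,0,0]
    - [0,0,0]

```text
time_s: 27.1
tcp_pos: [0.5214, -0.207, 0.2363]
eef_rot: [-0.074, 2.187, -2.187]
wrist_force: [0.8, -0.5, 0.7]
grip_width: 0.0854
```

```bash
python3 - <<'E'
from h import *
s=robot.read_state();print(s["tcp_pos"],s["wrist_force"],s["grip_width"]);print(tool()[1].round(3))
cam("wrist","w25"); s=cam("side","s25");crop(s,250,90,130,130,"s25c",4.6)
delta([.36,-.25,.28],-90-19)
E
```

```text
[ 0.52143628 -0.20697403  0.23627061] [ 0.84741095 -0.50426271  0.71566712] 0.08541892833820215
[[-0.998 -0.     0.068]
 [-0.068  0.    -0.998]
 [ 0.    -1.    -0.   ]]
s25c scale 4.6
delta [ 0.1634 -0.0401  0.0316] dr [-0.26 22.77 -0.46]
```

View pics/w25.png

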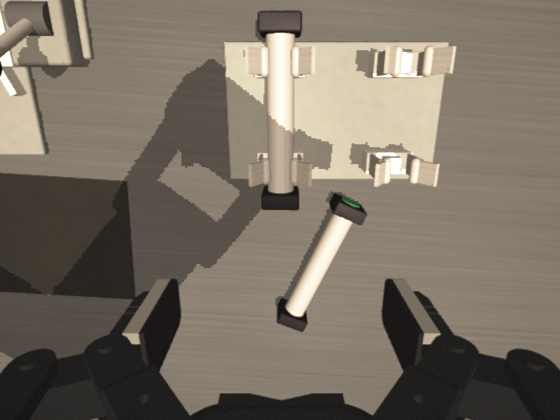

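View pics/s25c.png

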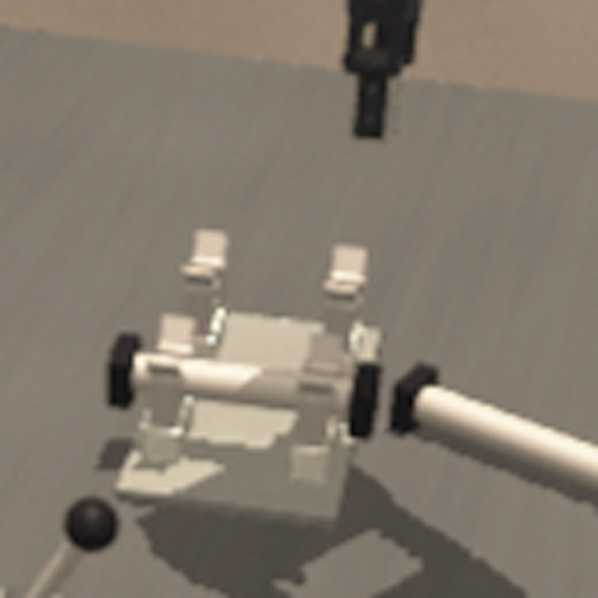

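```bash
python3 - <<'E'
from h import *
w=cam("wrist"); crop(w,265,185,110,150,"w25c",4)
E
```

```text
w25c scale 4
```

View pics/w25c.png

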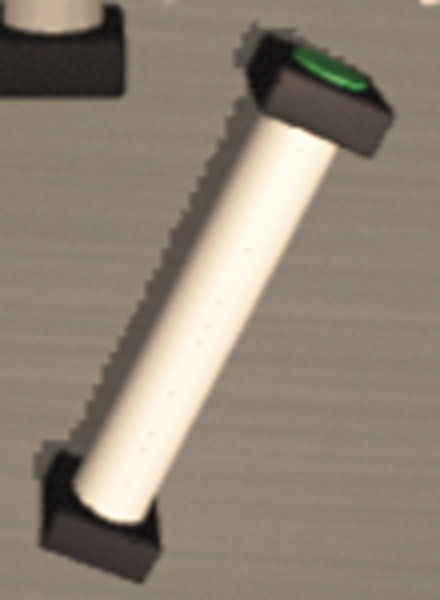

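```bash
python3 - <<'E'
from h import *
w=cam("wrist")
f=lambda x,y,z:plane(w,(265+(x+.5)/4-.5,185+(y+.5)/4-.5),z)[:2]*1000
# lateral line: mids of silhouette at two stations
a,b=f(285,165,.016),f(135,460,.016); d=a-b; yaw=np.degrees(np.arctan2(d[1],d[0])); print("yaw",yaw,a,b)
u=d/np.linalg.norm(d)
far=f(320,115,.032); near=f(113,495,.016); capn=f(100,560,.032)
for n,p in (("far in",far),("near in",near),("cap near out",capn)): print(n,p,"along",(p-b)@u)
m=b+u*(((far-b)@u-61+(near-b)@u+61)/2); print("mid",m)
delta([m[0]/1000,m[1]/1000,.1],-90+yaw);delta([m[0]/1000,m[1]/1000,.037],-90+yaw)
E
```

```text
yaw -19.302980211980028 [ 476.78638636 -268.48395373] [ 387.71072055 -237.28489767]
far in [ 496.14534521 -272.2983694 ] along 113.91301283073466
near in [ 376.16622532 -232.10310655] along -12.60841802394601
cap near out [ 366.42513993 -228.77268   ] along -22.90281360987164
mid [ 435.51553618 -254.02869756]
delta [0.0895 0.1358 0.0408] dr [-0.04 23.1  -0.09]
delta [0.0896 0.1988 0.0407] dr [-0.04 23.1  -0.09]
```

Call:
move_arm:
  hand: [1,1,1,1,1,1,1,1,1,1]
  delta_pos:
    - [0.04,0.0,0.02]
    - [0.08,0.02,0.04]
    - [0.091,0.05,0.04]
    - [0.091,0.09,0.04]
    - [0.091,0.13,0.04]
    - [0.091,0.16,0.04]
    - [0.091,0.18,0.04]
    - [0.091,0.195,0.04]
    - [0.091,0.199,0.04]
    - [0.091,0.199,0.04]
  dr:
    - [0,8,0]
    - [0,16,0]
    - [0,23.2,0]
    - [0,23.2,0]
    - [0,23.2,0]
    - [0,23.2,0]
    - [0,23.2,0]
    - [0,23.2,0]
    - [0,23.2,0]
    - [0,23.2,0]

```text
time_s: 28.3
tcp_pos: [0.4338, -0.2526, 0.035]
eef_rot: [-0.345, -2.039, 2.036]
wrist_force: [0.4, -0.1, 0.4]
grip_width: 0.0854
```

```bash
python3 - <<'E'
from h import *
s=robot.read_state();print(s["tcp_pos"],s["wrist_force"],s["grip_width"]);print(tool()[1].round(3))
cam("wrist","w26")
E
```

```text
[ 0.43383314 -0.25259991  0.03504341] [ 0.4002937  -0.09879542  0.35738992] 0.08540685138942583
[[-0.944 -0.002 -0.331]
 [ 0.331  0.002 -0.944]
 [ 0.002 -1.    -0.001]]
```

View pics/w26.png

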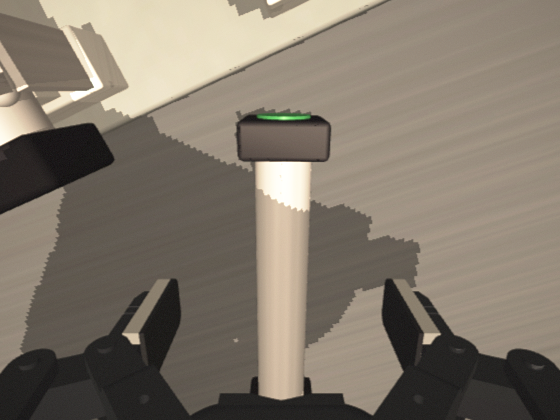

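Call:
move_arm:
  hand: [1,1,-1,-1,-1,-1,-1,-1,-1,-1]
  delta_pos:
    - [0.002,0.0065,0]
    - [0.002,0.0065,0]
    - [0.002,0.0065,0]
    - [0.002,0.0065,0]
    - [0.002,0.0065,0]
    - [0.002,0.0065,0]
    - [0.002,0.0065,0]
    - [0.002,0.0065,0]
    - [0.002,-0.01,0]
    - [0.002,-0.04,0]
  dr:
    - [0,0,0]
    - [0,0,0]
    - [0,0,0]
    - [0,0,0]
    - [0,0,0]
    - [0,0,0]
    - [0,0,0]
    - [0,0,0]
    - [0,0,0]
    - [0,0,0]

```text
time_s: 29.35
tcp_pos: [0.4312, -0.2516, 0.0752]
eef_rot: [-0.344, -2.039, 2.034]
wrist_force: [0.2, -0.7, -1.8]
grip_width: 0.0198
```

```bash
python3 - <<'E'
from h import *
s=robot.read_state();print(s["tcp_pos"],s["wrist_force"],s["grip_width"]);print(tool()[1].round(3))
cam("wrist","w27")
delta([.50,-.305,.17],-86)
E
```

```text
[ 0.43121781 -0.25163961  0.07516499] [ 0.23437468 -0.69764827 -1.81718443] 0.01979861713855629
[[-0.943 -0.003 -0.332]
 [ 0.332  0.003 -0.943]
 [ 0.004 -1.    -0.002]]
delta [-0.0807 -0.0894  0.0269] dr [ -0.14 -23.35  -0.19]
```

View pics/w27.png

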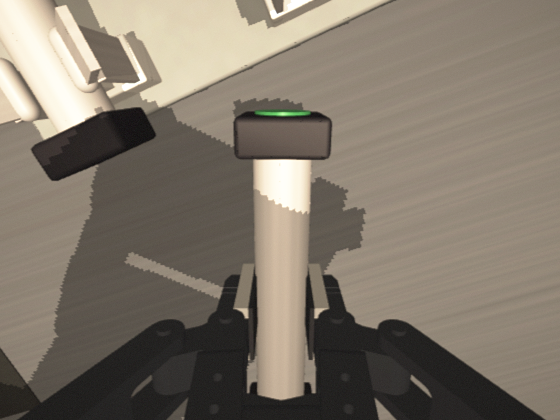

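Call:
move_arm:
  hand: [-1,-1,-1,-1,-1,-1,-1,-1,-1,-1]
  delta_pos:
    - [0,-0.03,0]
    - [0,-0.06,0]
    - [0,-0.09,0.01]
    - [-0.02,-0.12,0.02]
    - [-0.04,-0.13,0.027]
    - [-0.06,-0.13,0.027]
    - [-0.08,-0.13,0.027]
    - [-0.08,-0.13,0.027]
    - [-0.08,-0.13,0.027]
    - [-0.08,-0.13,0.027]
  dr:
    - [0,0,0]
    - [0,0,0]
    - [0,-6,0]
    - [0,-12,0]
    - [0,-18,0]
    - [0,-23.4,0]
    - [0,-23.4,0]
    - [0,-23.4,0]
    - [0,-23.4,0]
    - [0,-23.4,0]

```text
time_s: 30.4
tcp_pos: [0.498, -0.304, 0.2059]
eef_rot: [-0.078, 2.187, -2.185]
wrist_force: [-0.5, -0.2, -1.7]
grip_width: 0.0196
```

```bash
python3 - <<'E'
from h import *
s=robot.read_state();print(s["tcp_pos"],s["wrist_force"],s["grip_width"]);print(tool()[1].round(3))
w=cam("wrist","w28");crop(w,210,0,280,160,"w28c",2.85)
delta([.589,-.3025,.105],-86)
E
```

```text
[ 0.49798644 -0.30401393  0.20593008] [-0.52773565 -0.23653755 -1.65661573] 0.019580943900327476
[[-0.998 -0.001  0.07 ]
 [-0.07   0.001 -0.998]
 [ 0.001 -1.    -0.001]]
w28c scale 2.85
delta [-0.0909  0.1011  0.0048] dr [0.02 0.02 0.03]
```

View pics/w28.png

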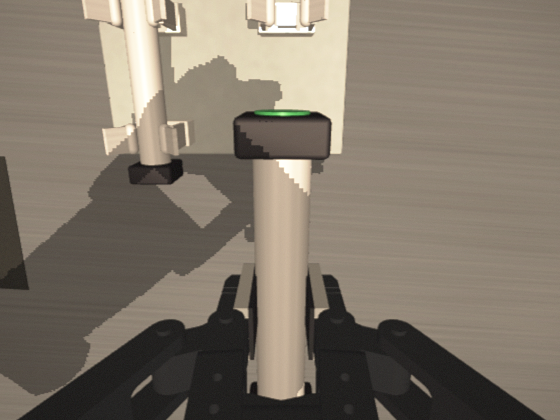

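Call:
move_arm:
  hand: [-1,-1,-1,-1,-1,-1,-1,-1,-1,-1]
  delta_pos:
    - [-0.03,0,0.0015]
    - [-0.06,0,0.003]
    - [-0.091,0,0.0048]
    - [-0.091,0.02,0.0048]
    - [-0.091,0.04,0.0048]
    - [-0.091,0.06,0.0048]
    - [-0.091,0.08,0.0048]
    - [-0.091,0.095,0.0048]
    - [-0.091,0.101,0.0048]
    - [-0.091,0.101,0.0048]
  dr:
    - [0,0,0]
    - [0,0,0]
    - [0,0,0]
    - [0,0,0]
    - [0,0,0]
    - [0,0,0]
    - [0,0,0]
    - [0,0,0]
    - [0,0,0]
    - [0,0,0]

```text
time_s: 31.45
tcp_pos: [0.5893, -0.3026, 0.1048]
eef_rot: [-0.078, 2.187, -2.185]
wrist_force: [0.7, 0.6, -1.8]
grip_width: 0.02
```

```bash
python3 - <<'E'
from h import *
s=robot.read_state();print(s["tcp_pos"],s["wrist_force"],s["grip_width"]);print(tool()[1].round(3))
w=cam("wrist","w29"); s=cam("side"); crop(s,250,90,130,130,"s29c",4.6)
E
```

```text
[ 0.58927036 -0.3026181   0.10476306] [ 0.67635036  0.64226536 -1.76625201] 0.019990672904655185
[[-0.998 -0.001  0.07 ]
 [-0.07   0.001 -0.998]
 [ 0.001 -1.    -0.001]]
s29c scale 4.6
```

View pics/w29.png

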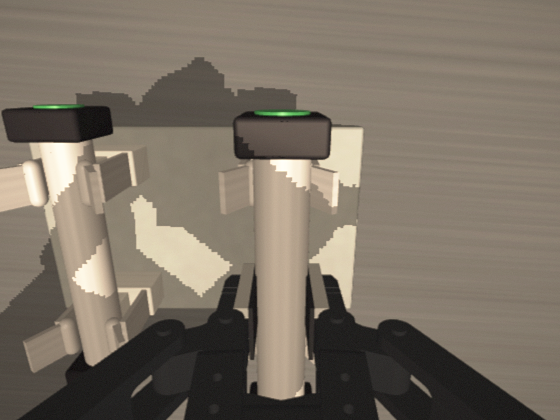

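View pics/s29c.png

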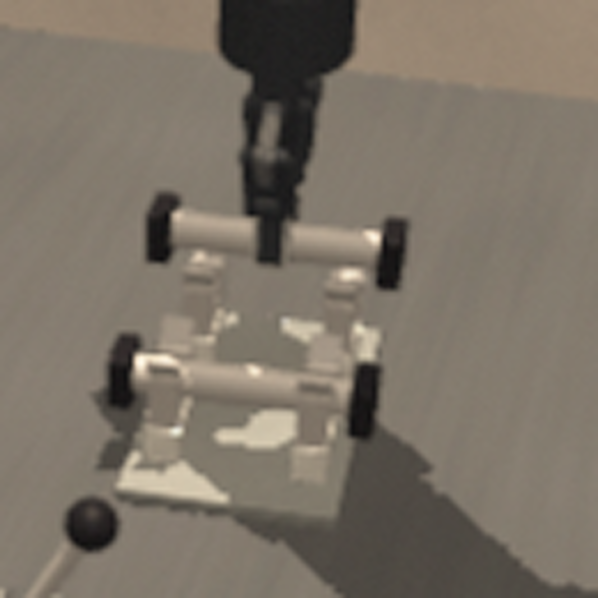

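Call:
move_arm:
  hand: [-1,-1,-1,-1,-1,-1,-1,-1,-1,-1]
  delta_pos:
    - [0,0.007,0]
    - [0,0.014,0]
    - [0,0.018,0]
    - [0,0.021,0]
    - [0,0.024,0]
    - [0,0.027,0]
    - [0,0.03,0]
    - [0,0.034,0]
    - [0,0.038,0]
    - [0,0.04,0]
  dr:
    - [0,0,0]
    - [0,0,0]
    - [0,0,0]
    - [0,0,0]
    - [0,0,0]
    - [0,0,0]
    - [0,0,0]
    - [0,0,0]
    - [0,0,0]
    - [0,0,0]

```text
time_s: 32.55
tcp_pos: [0.5897, -0.3024, 0.0687]
eef_rot: [-0.077, 2.184, -2.186]
wrist_force: [-14.1, 10.5, 39.7]
grip_width: 0.0199
```

```bash
python3 - <<'E'
from h import *
s=robot.read_state();print(s["tcp_pos"],s["wrist_force"],s["grip_width"]);print(tool()[1].round(3))
w=cam("wrist","w30"); crop(w,180,90,200,150,"w30c",4);s=cam("side"); crop(s,250,90,130,130,"s30c",4.6)
E
```

```text
[ 0.58968658 -0.30242104  0.06867598] [-14.12709806  10.52713552  39.69940758] 0.019865710545328465
[[-0.997  0.001  0.071]
 [-0.071 -0.001 -0.997]
 [-0.001 -1.     0.001]]
w30c scale 4
s30c scale 4.6
```

View pics/w30c.png

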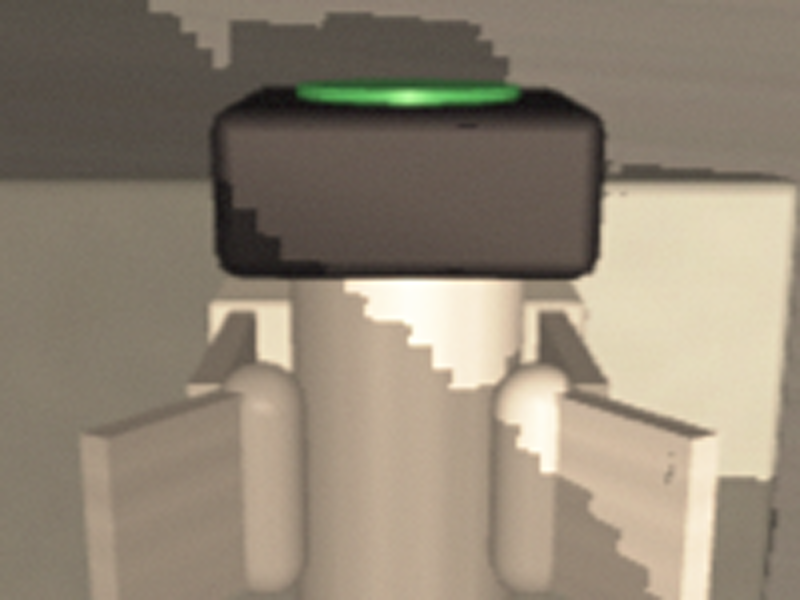

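View pics/s30c.png

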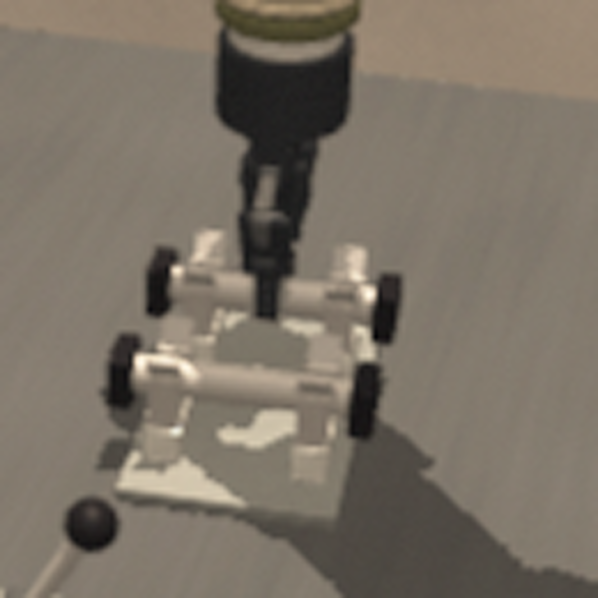

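Seated at full depth. I unload, open and lift.

Call:
move_arm:
  hand: [-1,1,1,1,1,1,1,1,1,1]
  delta_pos:
    - [0,-0.003,0]
    - [0,-0.0035,0]
    - [0,-0.0035,0]
    - [0,-0.0035,0]
    - [0,-0.0035,0]
    - [0,-0.02,0]
    - [0,-0.05,0]
    - [0,-0.09,0]
    - [0.02,-0.13,0]
    - [0.05,-0.17,0]
  dr:
    - [0,0,0]
    - [0,0,0]
    - [0,0,0]
    - [0,0,0]
    - [0,0,0]
    - [0,0,0]
    - [0,0,0]
    - [0,0,0]
    - [0,0,0]
    - [0,0,0]

```text
time_s: 33.65
tcp_pos: [0.5398, -0.3061, 0.2362]
eef_rot: [-0.078, 2.185, -2.185]
wrist_force: [-0.9, -0.2, 0.1]
grip_width: 0.0857
```

```bash
python3 - <<'E'
from h import *
s=robot.read_state();print(s["tcp_pos"],s["wrist_force"],s["grip_width"])
w=cam("wrist","w31"); s=cam("side","s31"); c=cam("top","t31"); crop(s,170,140,210,220,"s31c",2.7)
E
```

```text
[ 0.53984418 -0.30613331  0.2362176 ] [-0.90253351 -0.18635517  0.11679699] 0.08566697735578667
s31c scale 2.7
```

View pics/w31.png

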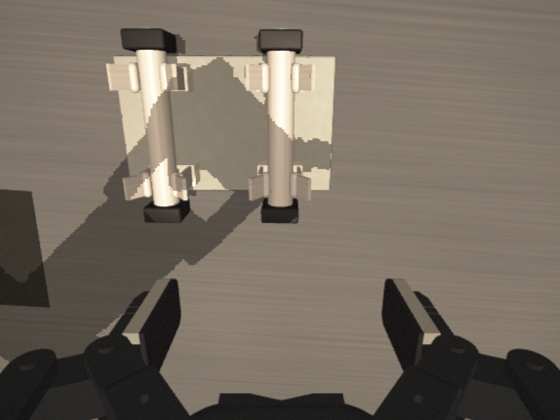

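View pics/s31c.png

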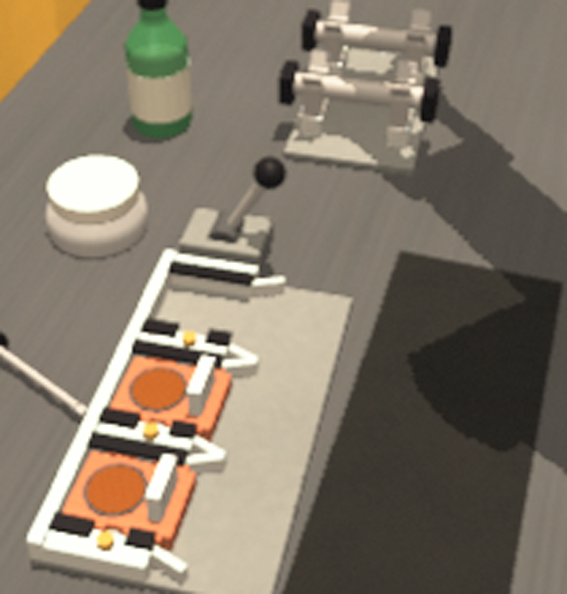

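View pics/t31.png

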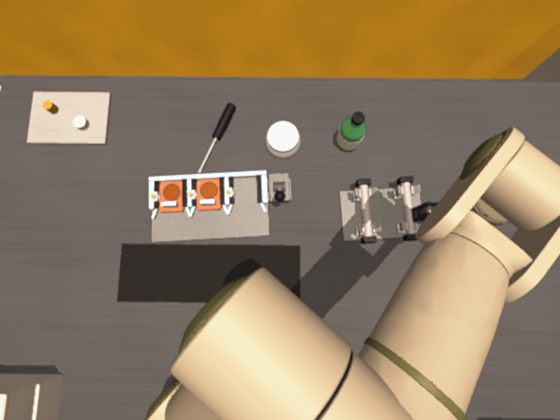

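```bash
python3 - <<'E'
from h import *
c=cam("top"); s=cam("side"); crop(c,255,165,50,50,"t32c",10)
print(two(c,(279.5,195.7),s,(269.5,203.6)))
delta([.565,.0,.20],-86); delta([.565,0.0,.095],-86)
E
```

```text
t32c scale 10
(array([ 6.06685997e-01, -5.92921829e-04,  9.96185737e-02]), np.float64(0.0011085574788866218))
delta [-0.0467  0.0348 -0.3037] dr [0.04 0.02 0.03]
delta [-0.0467  0.1398 -0.3036] dr [0.04 0.02 0.03]
```

View pics/t32c.png

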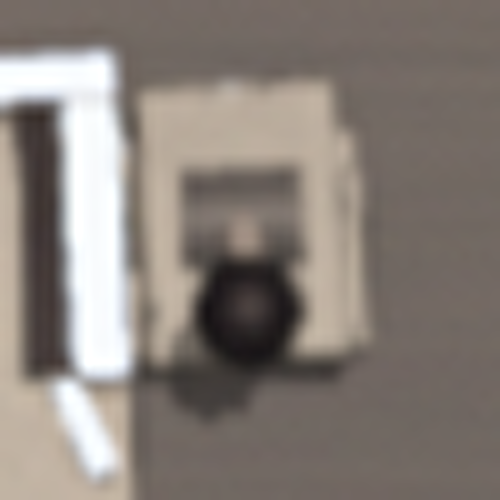

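Call:
move_arm:
  hand: [-1,-1,-1,-1,-1,-1,-1,-1,-1,-1]
  delta_pos:
    - [0,0,-0.04]
    - [0,0,-0.08]
    - [0,0,-0.12]
    - [0,0,-0.16]
    - [-0.01,0,-0.2]
    - [-0.02,0,-0.24]
    - [-0.035,0,-0.28]
    - [-0.0467,0.01,-0.3037]
    - [-0.0467,0.03,-0.3037]
    - [-0.0467,0.035,-0.3037]
  dr:
    - [0,0,0]
    - [0,0,0]
    - [0,0,0]
    - [0,0,0]
    - [0,0,0]
    - [0,0,0]
    - [0,0,0]
    - [0,0,0]
    - [0,0,0]
    - [0,0,0]

```text
time_s: 34.9
tcp_pos: [0.5644, 0.0012, 0.1968]
eef_rot: [-0.086, 2.189, -2.186]
wrist_force: [-0.1, -0.3, 0.3]
grip_width: 0.0001
```

Call:
move_arm:
  hand: [-1,-1,-1,-1,-1,-1,-1]
  delta_pos:
    - [0,0,0]
    - [0,0.03,0]
    - [0,0.06,0]
    - [0,0.085,0]
    - [0,0.1,0]
    - [0,0.105,0]
    - [0,0.105,0]
  dr:
    - [0,0,0]
    - [0,0,0]
    - [0,0,0]
    - [0,0,0]
    - [0,0,0]
    - [0,0,0]
    - [0,0,0]

```text
time_s: 35.6
tcp_pos: [0.5653, -0.0005, 0.0953]
eef_rot: [-0.076, 2.186, -2.186]
wrist_force: [0.1, -0.3, 0.1]
grip_width: -0.0002
```

```bash
python3 - <<'E'
from h import *
s=robot.read_state();print(s["tcp_pos"],s["wrist_force"],s["grip_width"]);print(tool()[1].round(3))
s=cam("side"); crop(s,170,100,200,150,"s33c",4)
E
```

```text
[ 5.65268918e-01 -5.38706268e-04  9.53241664e-02] [ 0.05345797 -0.26829406  0.0976649 ] -0.00016353935817670548
[[-0.998 -0.     0.07 ]
 [-0.07   0.    -0.998]
 [ 0.    -1.    -0.   ]]
s33c scale 4
```

View pics/s33c.png

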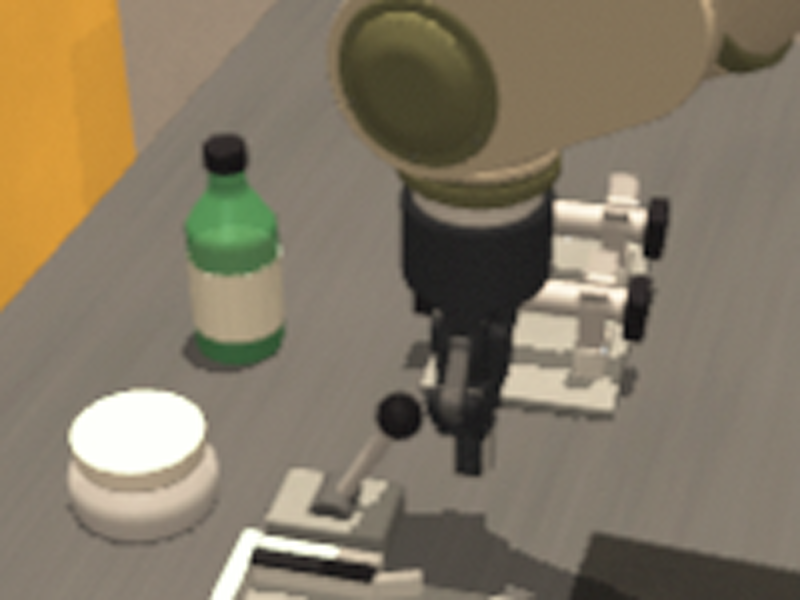

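Call:
move_arm:
  hand: [-1,-1,-1,-1,-1,-1,-1,-1,-1,-1]
  delta_pos:
    - [0,-0.014,0]
    - [-0.008,-0.014,0]
    - [-0.018,-0.014,0]
    - [-0.028,-0.014,0]
    - [-0.038,-0.014,0]
    - [-0.048,-0.014,0]
    - [-0.058,-0.014,0]
    - [-0.068,-0.014,0]
    - [-0.078,-0.014,0]
    - [-0.084,-0.014,0]
  dr:
    - [0,0,0]
    - [0,0,0]
    - [0,0,0]
    - [0,0,0]
    - [0,0,0]
    - [0,0,0]
    - [0,0,0]
    - [0,0,0]
    - [0,0,0]
    - [0,0,0]

```text
time_s: 36.65
tcp_pos: [0.6498, 0.0059, 0.1086]
eef_rot: [-0.078, 2.186, -2.186]
wrist_force: [-0.9, -0.2, -0.1]
grip_width: 0.0001
```

```bash
python3 - <<'E'
from h import *
s=robot.read_state();print(s["tcp_pos"],s["wrist_force"],s["grip_width"])
s=cam("side"); crop(s,170,100,200,150,"s34c",4)
E
```

```text
[0.64976579 0.00594635 0.10862579] [-0.88246006 -0.23587786 -0.06691476] 0.00013609161908133423
s34c scale 4
```

View pics/s34c.png

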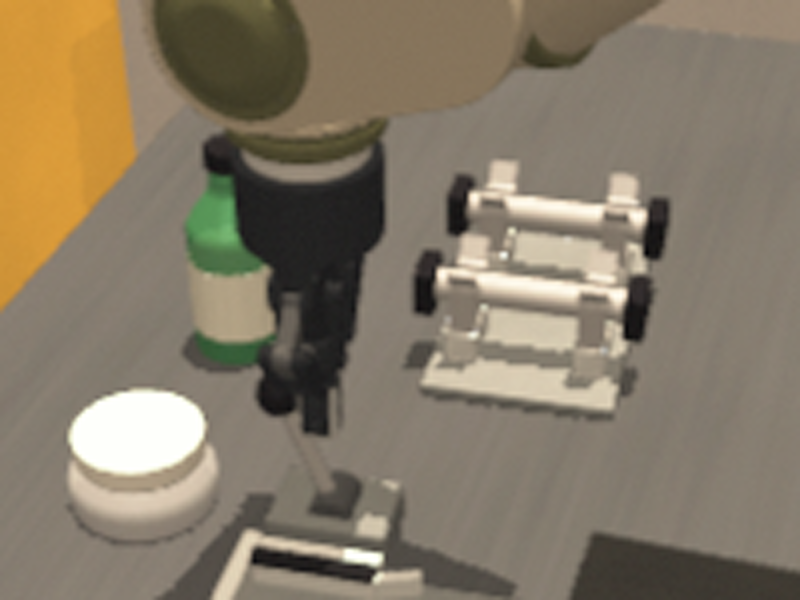

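Call:
move_arm:
  hand: [-1,-1,-1,-1,-1]
  delta_pos:
    - [-0.003,0,0]
    - [-0.006,0,0]
    - [-0.008,0,0]
    - [-0.01,0,0]
    - [-0.01,0,0]
  dr:
    - [0,0,0]
    - [0,0,0]
    - [0,0,0]
    - [0,0,0]
    - [0,0,0]

```text
time_s: 37.2
tcp_pos: [0.6588, 0.0066, 0.1092]
eef_rot: [-0.077, 2.186, -2.186]
wrist_force: [-1.7, -0.2, -0.3]
grip_width: 0.0002
```

Call:
move_arm:
  hand: [-1,-1,-1,-1,-1]
  delta_pos:
    - [-0.002,0,0]
    - [-0.004,0,0]
    - [-0.006,0,0]
    - [-0.007,0,0]
    - [-0.007,0,0]
  dr:
    - [0,0,0]
    - [0,0,0]
    - [0,0,0]
    - [0,0,0]
    - [0,0,0]

```text
time_s: 37.7
tcp_pos: [0.6602, 0.0067, 0.1089]
eef_rot: [-0.095, 2.193, -2.193]
wrist_force: [-31.1, -5.0, 13.2]
grip_width: 0.0002
```

```bash
python3 - <<'E'
from h import *
s=robot.read_state();print(s["tcp_pos"],s["wrist_force"],s["grip_width"])
s=cam("side"); crop(s,170,100,200,150,"s35c",4)
E
```

```text
[0.66017916 0.00674308 0.10894296] [-31.11943562  -5.04694497  13.2077055 ] 0.00016345677531549917
s35c scale 4
```

View pics/s35c.png

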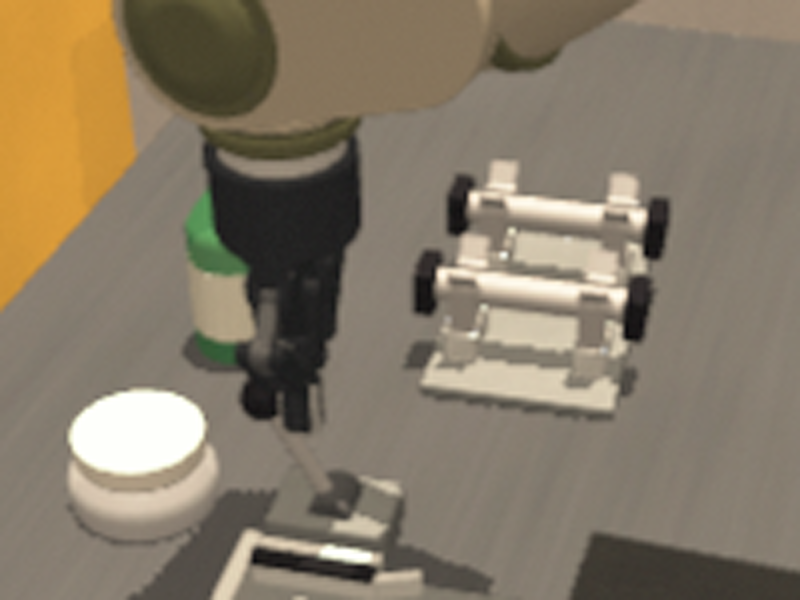

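Call:
move_arm:
  hand: [-1,-1,-1,-1,-1,-1,-1,-1,-1,-1]
  delta_pos:
    - [0.015,0,0]
    - [0.035,0,0]
    - [0.04,-0.03,0]
    - [0.05,-0.08,0]
    - [0.08,-0.13,0]
    - [0.11,-0.17,0]
    - [0.15,-0.18,0]
    - [0.19,-0.18,0]
    - [0.23,-0.18,0]
    - [0.25,-0.18,0]
  dr:
    - [0,0,0]
    - [0,0,0]
    - [0,0,0]
    - [0,0,0]
    - [0,0,0]
    - [0,0,0]
    - [0,0,0]
    - [0,0,0]
    - [0,0,0]
    - [0,0,0]

```text
time_s: 38.75
tcp_pos: [0.414, -0.0103, 0.2899]
eef_rot: [-0.075, 2.184, -2.186]
wrist_force: [0.4, 0.0, 0.3]
grip_width: -0.0002
```

```bash
python3 - <<'E'
from h import *
s=robot.read_state();print(s["tcp_pos"],s["wrist_force"],s["time_s"])
s=cam("side","s36"); c=cam("top","t36"); w=cam("wrist","w36"); crop(s,170,130,210,220,"s36c",2.7); crop(c,110,90,330,170,"t36c",2.4)
cassettes(c)
E
```

```text
[ 0.41400196 -0.01028784  0.2898848 ] [0.42195537 0.00666294 0.26966398] 38.75
s36c scale 2.7
t36c scale 2.4
rect ctr [622.3 271.7] size [79.5 61.9] ang 3.9 rib [598.6 270.3] rib->ctr ang 3.5
rect ctr [628.6 177.3] size [78.7 62. ] ang 2.9 rib [606.6 177.5] rib->ctr ang -0.4
```

View pics/s36c.png

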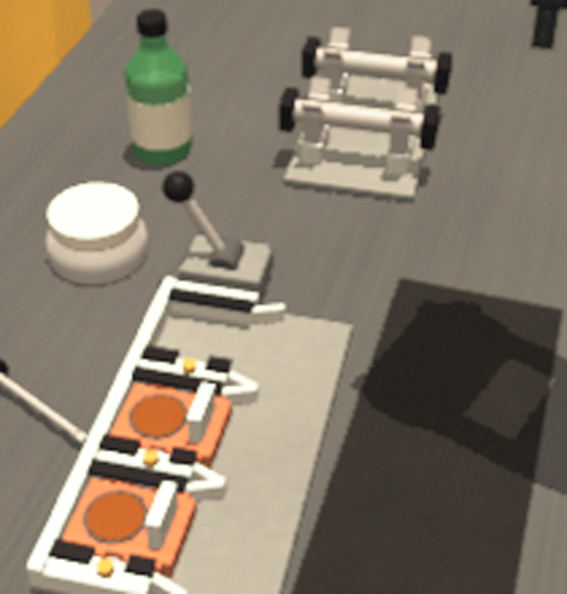

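View pics/t36c.png

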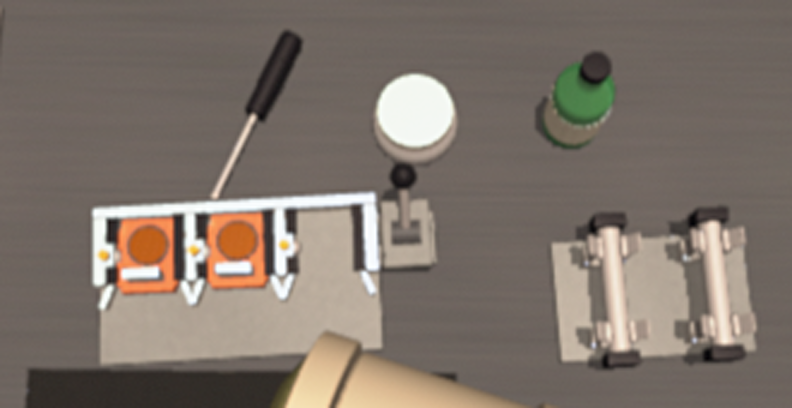

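View pics/w36.png

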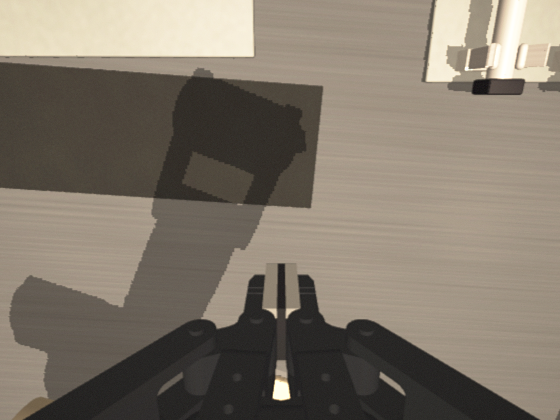

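```bash
python3 - <<'E'
from h import *
c=cam("top"); s=cam("side")
print("knob",two(c,(110+403/2.4,90+176/2.4),s,(170+178/2.7,130+186/2.7)))
print(robot.job_done())
E
```

```text
knob (array([0.68269395, 0.00400098, 0.09905558]), np.float64(0.001122230578146738))
the job is handed in; nothing more can be done
None
```

The optics are loaded and the job is handed in at about 39 s of the 210 s allowed. No verdict was reported.

- **Lever opened:** I swung it back to its near stop, where the wrist force rose to 33 N. A later two-view check put the knob at x = 0.607 m.
- **Cassettes:** Only two were present, and both went in window end first. The first is in the left bay and the second in the middle bay. Wrist close-ups showed each ball sitting in its notch, and the side force dropped as each one clicked. The second cassette was knocked about 4 cm aside before I grasped it, so I measured it again and then picked it up.
- **Barrels:** One is in each cradle, pressed until the force rose steeply with no further travel (28 N and 40 N). The finger beads were visible over both shafts. A final top and side view showed both still seated.
- **Lever closed:** Last of all, I swung it to its far stop at 31 N. The knob ended at x = 0.683 m, against 0.680 m at the start.

The bottle, jar and screwdriver looked unmoved in the last top picture. No grip slip was seen. The one measurement that disagreed was the final top-camera position of the left cassette, about 4 mm off in y from the bay point I had worked out. The wrist close-up and the push-in reading both placed it at home, so I put the difference down to how the cassette's height shows in that view. I did not check it further.

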